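Hook the drop hatch of the tool cupboard down with the pull pole

TASK

Take the orange-handled hook pole from its wooden rest, pass its side prong through the yellow pull-eye high on the cupboard's hatch and swing the hatch fully down with it, gently: force nothing and let the hatch down under control instead of dropping it. Then unhook, lay the pole back in its rest and let go. Keep the hand off the cupboard and leave the glue bottle, the tin, the wood offcut and the sander where they are.

Things in the scene. Friction and masses are not known exactly. Their poses are not given: they have to be found in the camera images.
- pole: Hook pole, 0.18 kg. Origin: centre of the grip place, near its balance point. Own x runs towards the hook, z up as it lies. Orange box-section handle 18 mm wide (y), 26 mm high (z), x = -100 to +50 mm; 10 mm steel shaft on to x = 170 mm, where it bends square into a straight side prong, 8 mm thick, along +y to y = 40 mm. All level (z = 0).
- hook_bend (a point): The bend of the hook, pole frame (170, 0, 0) mm; axes as the pole's.
- hook_tip (a point): The free end of the side prong, pole frame (170, 40, 0) mm; axes as the pole's.
- rest: Fixed wooden rest; origin on the bench under the grip place, axes as the resting pole's. Base 250 x 75 x 12 mm, two notched blocks 20 mm thick: at x = -80 mm (handle) notch 32 mm wide, floor 42 mm above the bench; at x = +100 mm (shaft) notch 24 mm wide, floor 50 mm up; cheeks 20 mm over the floors. Pole home: its origin 55 mm above the bench.
- cupboard: Fixed bench cupboard, 330 wide (y), 200 deep (x), 350 mm high; origin on the bench under its middle, front looks to own -x. Top board overhangs to x = -118 mm. False drawer fronts below, drop hatch above. Own axes lie within about 0.5 rad of the resting pole's: pole kept level with x along the cupboard's x points at the hatch.
- hatch (a joint): Hatch angle, rad: 0 shut (upright), 1.5 fully down, against its stop. Hinged on its lower edge; its top swings out to the cupboard's -x and down. A stiff hinge (0.12 N m friction, some damping) holds it for the first 0.3 rad or so; beyond, its weight (about 0.45 kg) takes it down and it drops unless the hook holds it back.
- hatch_hinge (a point): On the hinge line, at its middle, cupboard frame (-107, 0, 160) mm. Axes as the cupboard's when shut, they swing with the hatch. The hatch board is 284 wide, 165 mm high, 14 mm thick, hinge line in its mid-plane; its outer face is at -7 mm along own x.
- slot_mid (a point): Middle of the eye's travel: hatch_hinge frame (-33, 0, 115) mm, 26 mm off the hatch's outer face; axes swing as hatch_hinge's. The eye is NOT measured: it is clamped with its centre anywhere from -25 to +25 mm along own z from here, to be found by touch or sight. Yellow ring of 6 mm wire, 30 mm across, hole 17 mm, hole along own y, on a stalk.
- glue: Glue bottle, 60 mm wide, 90 mm high, loose; origin under its middle.
- tin: Tin, 70 mm wide, 80 mm high, loose on top of the cupboard; origin under its middle.
- offcut: Wood offcut, 90 x 140 x 40 mm, loose on the bench in front of the cupboard; origin under its middle.
- sander: Disc sander, yellow and green, 110 mm wide, 116 mm high, with a stub to -x, loose; origin under its middle.

How it is judged:
By the outcome, as a careful person would: the job done as asked, in the order asked, and still so for the second after the job is handed in, with the robot touching nothing.
It also fails if it takes over 56 s, if anything falls off the work surface, if the arm or the gripper's body presses on something with over 40 N, if the wrist force passes 120 N, or if a joint passes its speed limit or range.

ROBOT

A 7-joint arm with a two-finger parallel gripper is mounted at the origin on the work surface. World frame = base frame: x ahead of the robot, y to its left, z up, the work surface at z = 0. Lengths are in mm, angles in rad, forces in N, time in s.
With the tool pointing down it reaches from about 400 to 850 mm from the base axis. Payload 6.9 kg.
Tool frame: the origin (TCP) lies at the very end of the fingers, on their centre line; the grasp point (between the pads) lies 19 mm behind it; z points along the fingers, y is the direction in which the jaws open and shut (so a half turn about z gives the same grasp; the last joint's range is limited). The gripper opens to 85 mm and grips with 20 to 120 N. Pads are 22 mm wide; open, the fingers measure 114 mm over their backs; the gripper's body (76 mm by 85 mm) begins 54 mm behind the grasp point. The pads swing forward as they close: fully open they stand 13 mm farther back than shut.
Start: joints at [-1.042, 0.507, -0.238, 1.5, 0.126, 1.149, -0.155], TCP at [256.464, 569.945, 231.275] pointing down, gripper open.
Joint ranges: [-3.08, 3.08], [-0.24, 2.05], [-1.43, 1.35], [0, 2.5], [-1.52, 4.66], [0.17, 1.96], [-2.89, 2.89]. Speed limits (rad/s): [2.39, 2.39, 3.14, 3.14, 3.14, 3.14, 3.14].

INTERFACE

Orientations are given as a rotation vector (axis times angle).
In Python, from workcell import bot, viewer, order gives the robot as it stands.
- The arm moves only by the tool arm_command, never from a script. Its arguments are lists of equal length, an entry for each row: "offset": the shift along the tool's x, y, z in cm, a list of three; "turn": the turn about the tool's z in degrees; "hand": the opening, from -1 (shut) to 1 (fully open). A call has 1 to 12 rows; each row shifts and turns the pose as measured when the row begins, along the tool's axes as they then stand; what a row does not reach is not made up. A row lasts 1/8 s, in which the tool goes at most 62.5 mm and 10.7 degrees, less where a joint would pass 70% of its speed; a pose out of reach is approached as far as the arm can. A call is refused whole if a number of a shift passes 6.25 or a number of a turn 10.7, either way. A call with a gripper value outside its range is refused whole. The fingers move at their own pace and stop on an object; "newtons" is the grip in N (left out, the last holds). Time passes only in rows, so rows that do not move let the fingers close. It gives the time, the measured TCP pose, the force and the opening at its end, in the units of the state.
- bot.get_obs(): the state, without advancing time (a new reading comes with each control period).
- viewer.grab_frame(name): name is "scene" or "top"; returns a dict with "img" (480x640x3 uint8, blue, green, red), "camera_matrix" (3x3 intrinsics, pixels), "dist_coeffs" ([k1, k2, p1, p2, k3] as OpenCV has them; the pictures are not rectified), "T" (4x4, takes a point from camera to world coordinates). Camera axes: x right, y down, z forward; pixel columns grow to the right and rows downward; lengths in mm; the calibration is good to about 2 mm. A picture is of the moment at which its call begins. There is no depth.
- order.job_done(): hands the job in, once; it reports no verdict.
The state is a dict: "time_s": time; "q": joint angles; "dq": joint speeds; "joint_efforts": joint torques, N m; "ee_pos": TCP position; "tcp_rot": TCP orientation; "contact_force": force on the tool from outside, world axes, zero at the start; "torque": the same for the moment, N m; "gripper_width": finger opening in mm.
Only numpy, scipy, OpenCV 4.12 (cv2) and the standard library are available. Lean on these libraries where they do the work, as an engineer would, in place of code of your own. Each camera call takes 0.05 s, during which the arm holds its last target.

## Working session

There is one attempt and no reset: what is moved stays moved. The work goes in short steps, Python scripts to look and compute and a tool call to move; the robot and the scene stay as the last step left them, time stands still between calls to the robot, and variables do not carry over. Pictures are saved under pics/ and viewed, and the job is handed in when it is done.

Besides the shell and the picture viewer there is one more tool, called after "Call:" by a JSON object that holds its "name" and its "arguments". arm_command: Moves the arm, as the interface text tells. Its arguments: {"type":"object","properties":{"offset":{"type":"array","items":{"type":"array","items":{"type":"number"}}},"turn":{"type":"array","items":{"type":"number"}},"hand":{"type":"array","items":{"type":"number"}},"newtons":{"type":"number"}},"required":["offset","turn","hand"]}

```bash
ls -la; mkdir -p pics; python3 - <<'E'
from workcell import bot, viewer, order
import cv2, numpy as np
o=bot.get_obs()
for k,v in o.items(): print(k,np.round(v,3))
for n in("scene","top"):
    f=viewer.grab_frame(n); cv2.imwrite(f"pics/{n}0.png",f["img"]); print(n,f["camera_matrix"],f["dist_coeffs"],f["T"])
E
```

```text
total 12
drwxr-xr-x  3 agent agent 4096 Dec  7 02:02 .
drwxr-xr-x 23 root  root  4096 Dec  7 02:02 ..
drwxr-xr-x  2 agent agent 4096 Dec  7 02:02 pics
time_s 0.0
q [-1.043  0.508 -0.238  1.501  0.126  1.149 -0.155]
dq [-0.001  0.001 -0.     0.002  0.001  0.001  0.002]
joint_efforts [-1.0000e-03 -6.2059e+01 -2.1870e+00 -2.4966e+01  1.3000e-02  1.2000e-02
 -0.0000e+00]
ee_pos [256.282 569.49  230.431]
tcp_rot [-6.590e-01 -3.071e+00  3.000e-03]
contact_force [ 0.198 -0.974 -1.638]
torque [-0.001  0.003 -0.058]
gripper_width 85.383
scene [[462.37276744   0.         323.68266115]
 [  0.         462.37276744 239.82141869]
 [  0.           0.           1.        ]] [0.02764038 0.         0.         0.         0.        ] [[-3.71864196e-01  8.14682806e-01 -4.44981960e-01  1.06018261e+03]
 [ 9.28231543e-01  3.21089267e-01 -1.87850698e-01  2.82873940e+02]
 [-1.01598029e-02 -4.82901240e-01 -8.75615881e-01  1.15218786e+03]
 [ 0.00000000e+00  0.00000000e+00  0.00000000e+00  1.00000000e+00]]
top [[614.78857325   0.         323.23375855]
 [  0.         614.78857325 247.69605906]
 [  0.           0.           1.        ]] [-0.17496706  0.          0.          0.          0.        ] [[ 2.63351102e-02 -9.79001379e-01  2.02145397e-01  3.14040983e+02]
 [-9.99651713e-01 -2.61363394e-02  3.65294334e-03  7.55242830e+01]
 [ 1.70710414e-03 -2.02171193e-01 -9.79348709e-01  1.45912642e+03]
 [ 0.00000000e+00  0.00000000e+00  0.00000000e+00  1.00000000e+00]]
```

View pics/scene0.png

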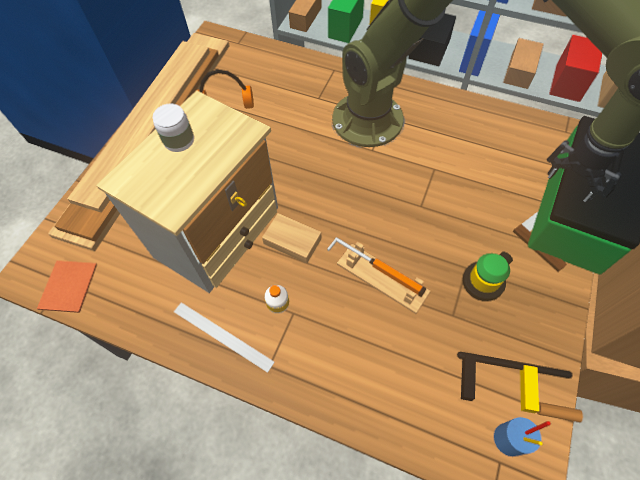

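View pics/top0.png

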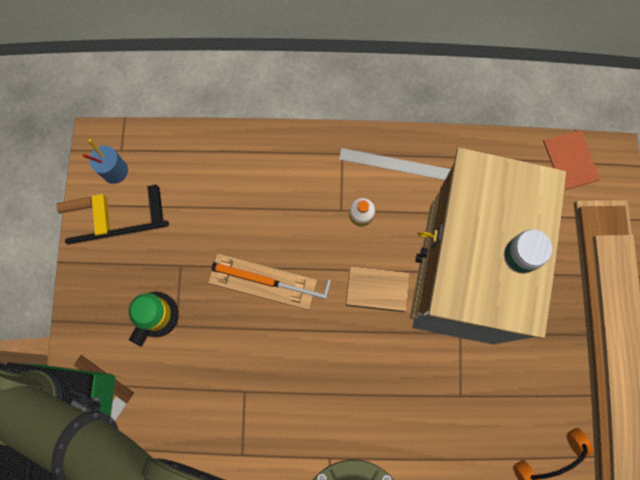

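The scene view shows the pole with its orange handle near (398,276), hook around (345,243), the eye at (238,200) and the offcut at (293,237). In the top view the pole runs from (215,266) to (327,295), and the eye is near (430,236). I'll zoom in for accurate points.

```bash
cat > h.py <<'E'
import cv2, numpy as np, pickle
from scipy.spatial.transform import Rotation as R
def grab(n):
    from workcell import viewer
    f=viewer.grab_frame(n); return f
def proj(f,P):
    T=np.linalg.inv(np.array(f["T"])); 
    p,_=cv2.projectPoints(np.array(P,float).reshape(-1,3),cv2.Rodrigues(T[:3,:3])[0],T[:3,3],np.array(f["camera_matrix"]),np.array(f["dist_coeffs"]))
    return p.reshape(-1,2)
def ray(f,px):
    u=cv2.undistortPoints(np.array(px,float).reshape(-1,1,2),np.array(f["camera_matrix"]),np.array(f["dist_coeffs"])).reshape(2)
    T=np.array(f["T"]); d=T[:3,:3]@np.array([u[0],u[1],1]); return T[:3,3],d/np.linalg.norm(d)
def onz(f,px,z):
    c,d=ray(f,px); return c+d*(z-c[2])/d[2]
def tri(f1,p1,f2,p2):
    c1,d1=ray(f1,p1);c2,d2=ray(f2,p2)
    A=np.stack([d1,-d2],1); s=np.linalg.lstsq(A,c2-c1,rcond=None)[0]
    a=c1+s[0]*d1;b=c2+s[1]*d2
    return (a+b)/2,np.linalg.norm(a-b)
def crop(img,x,y,w,h,s,name):
    c=cv2.resize(img[y:y+h,x:x+w],None,fx=s,fy=s,interpolation=cv2.INTER_CUBIC); cv2.imwrite(name,c)
E
python3 - <<'E'
from h import *
fs,ft=grab("scene"),grab("top")
pickle.dump((fs,ft),open("f0.pkl","wb"))
crop(fs["img"],315,220,130,100,6,"pics/s_pole.png")
crop(ft["img"],200,240,140,80,5.7,"pics/t_pole.png")
crop(fs["img"],90,80,200,150,4,"pics/s_cup.png"); crop(fs["img"],190,150,100,75,8,"pics/s_eye.png")
crop(ft["img"],400,140,180,135,4.4,"pics/t_cup.png");crop(ft["img"],400,200,80,60,10,"pics/t_eye.png")
E
```

```text
(no output)
```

View pics/s_pole.png

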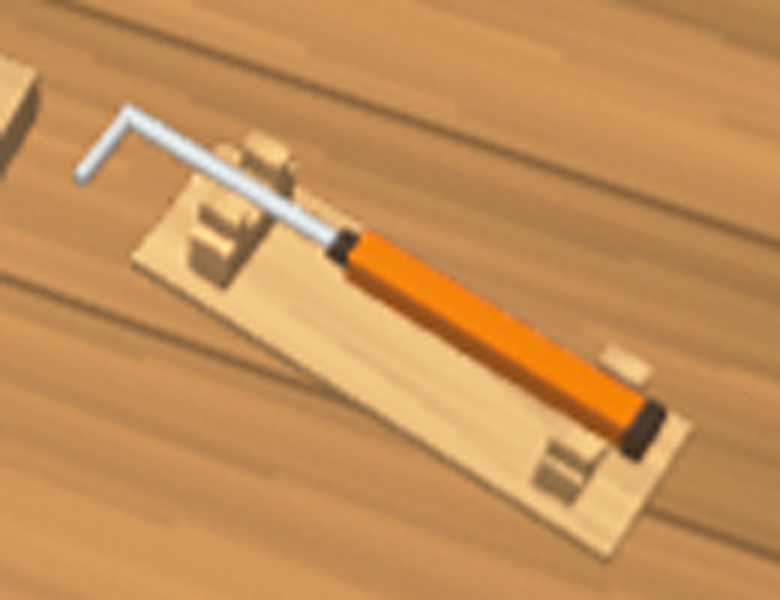

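View pics/t_pole.png

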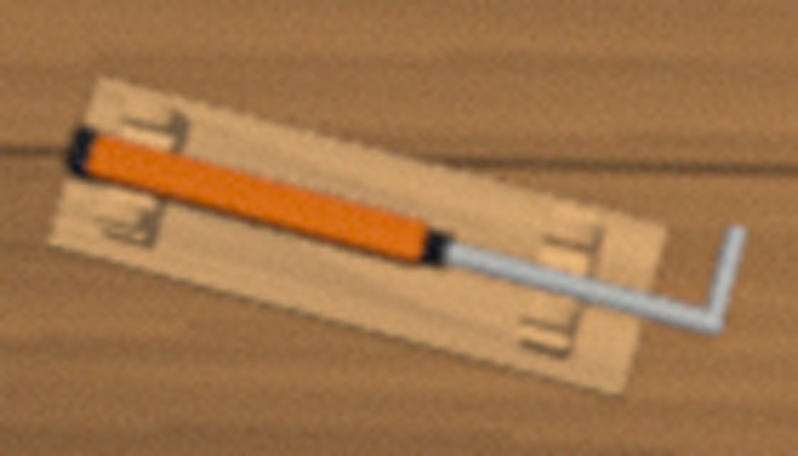

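View pics/s_eye.png

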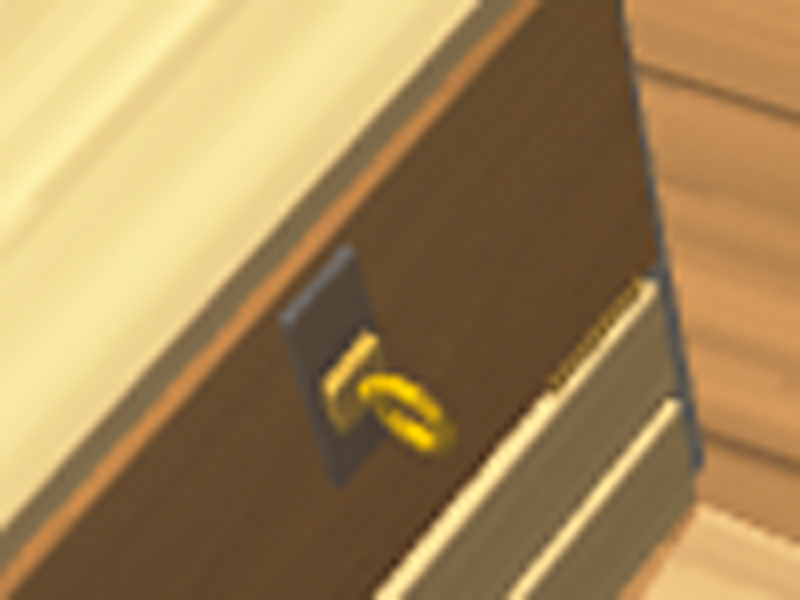

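View pics/t_eye.png

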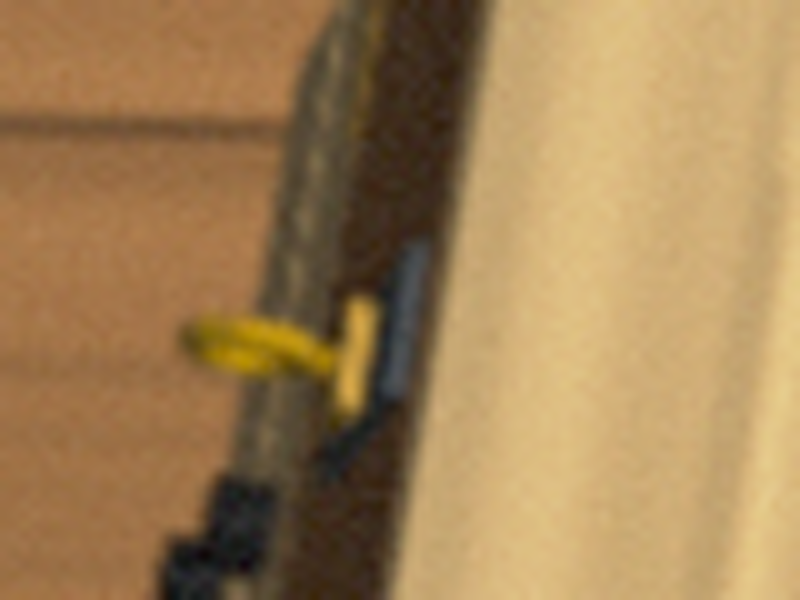

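View pics/s_cup.png

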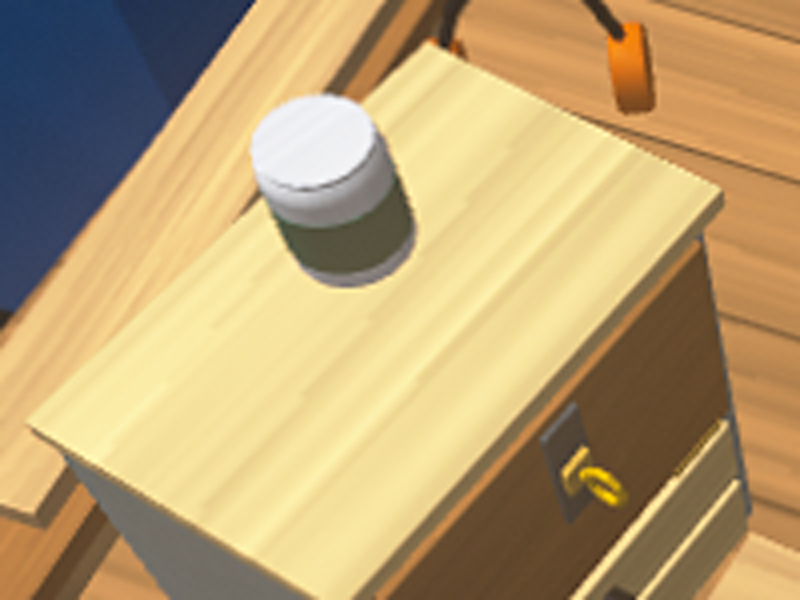

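View pics/t_cup.png

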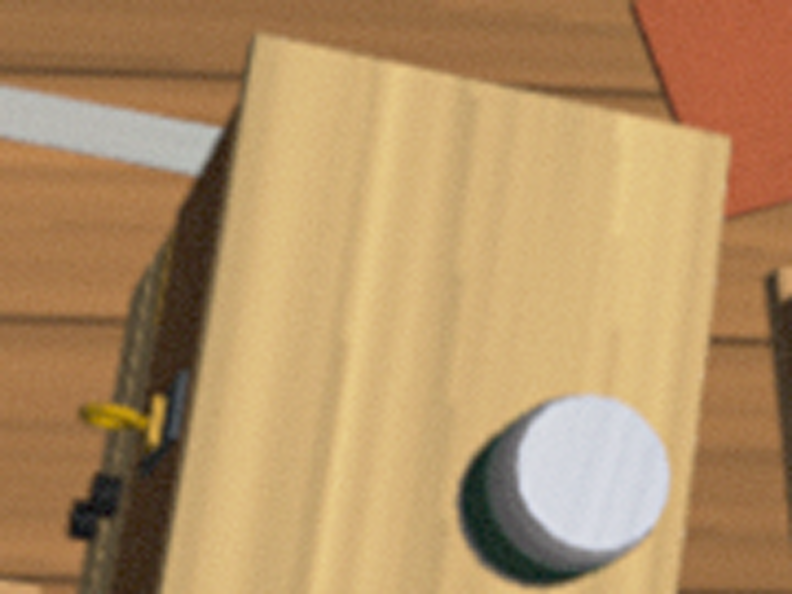

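```bash
python3 - <<'E'
from h import *
fs,ft=pickle.load(open("f0.pkl","rb"))
S=lambda x,y,X,Y,s:((x+.5)/s-.5+X,(y+.5)/s-.5+Y)
sp=lambda x,y:S(x,y,315,220,6); tp=lambda x,y:S(x,y,200,240,5.7)
b=tri(fs,sp(128,110),ft,tp(716,325)); t=tri(fs,sp(80,181),ft,tp(738,229))
print("bend",b,"tip",t)
print("collar/shaft joint",tri(fs,sp(335,243),ft,tp(450,252)))
e=tri(fs,sp(643,430),ft,tp(80,152)); print("rear",e)
sc=lambda x,y:S(x,y,90,80,4); tc=lambda x,y:S(x,y,400,140,4.4)
se=lambda x,y:S(x,y,190,150,8); te=lambda x,y:S(x,y,400,200,10)
print("eye",tri(fs,se(407,413),ft,te(245,342)))
print("eye plate",tri(fs,se(352,382),ft,te(357,355)))
for n,f,p in [("FL top",ft,tc(258,33)),("BL top",ft,tc(731,137)),("FR top? whole",ft,(429,316)),("BR",ft,(545,337)),("BL s",fs,sc(30,428)),("BR s",fs,sc(430,41)),("FR s",fs,sc(722,188))]: print(n,p,onz(f,p,350))
# base of rest corners
for n,f,p in [("t",ft,tp(100,77)),("t",ft,tp(665,230)),("t",ft,tp(622,395)),("t",ft,tp(50,243)),("s",fs,sp(133,257)),("s",fs,sp(607,560)),("s",fs,sp(690,427))]: print("rest",n,onz(f,p,12))
E
```

```text
bend (array([488.11193691,  75.18455461,  60.06072276]), np.float64(4.069376362758956)) tip (array([527.82864327,  67.44795412,  56.30488332]), np.float64(4.412068827786435))
collar/shaft joint (array([515.3833193 , 183.38302074,  56.59442555]), np.float64(3.879145444312859))
rear (array([552.04788994, 334.51244701,  59.5724102 ]), np.float64(0.8461098672787277))
eye (array([ 591.52679413, -118.70971562,  276.32290686]), np.float64(1.1692059352628936))
eye plate (array([ 588.62202522, -139.39004866,  277.20556255]), np.float64(4.528425344982337))
FL top (458.25, 147.11363636363637) [ 748.52981453 -176.17201943  350.        ]
BL top (565.75, 170.75) [ 709.30976082 -390.62655635  350.        ]
FR top? whole (429, 316) [ 421.58412877 -115.52299348  350.        ]
BR (545, 337) [ 386.16902216 -332.57983117  350.        ]
BL s (97.125, 186.625) [ 708.90031114 -382.33425835  350.        ]
BR s (197.125, 89.875) [ 381.52289635 -326.07495389  350.        ]
FR s (270.125, 126.625) [ 422.8070862  -113.31418156  350.        ]
rest t [592.62099749 336.30729797  12.        ]
rest t [534.00467506  95.45678022  12.        ]
rest t [464.46933558 111.29196764  12.        ]
rest t [521.14761733 353.28504013  12.        ]
rest s [533.27215879  97.89566913  12.        ]
rest s [593.59118112 339.43811598  12.        ]
rest s [520.81541166 355.95533007  12.        ]
```

```bash
cat >> h.py <<'E'
def st():
    from workcell import bot
    o=bot.get_obs(); Rm=R.from_rotvec(o["tcp_rot"]).as_matrix(); return o,np.array(o["ee_pos"]),Rm
def plan(target,axis_y=None):
    """axis_y: wanted world direction (xy angle deg) of tool y, mod 180"""
    o,p,Rm=st()
    ty=np.degrees(np.arctan2(Rm[1,1],Rm[0,1]))
    turn=0
    if axis_y is not None:
        d=(axis_y-ty+90)%180-90; turn=-d   # tool z down
    d=Rm.T@(np.array(target,float)-p)/10
    print("t",round(o["time_s"],3),"pos",p.round(1),"tool y ang",round(ty,2),"tilt",np.round(Rm[:2,2],4),"w",round(o["gripper_width"],1),"F",np.round(o["contact_force"],1),"M",np.round(o["torque"],2))
    print("offset before turn (cm)",d.round(2),"turn deg",round(turn,2))
    t=np.radians(turn); c,s=np.cos(t),np.sin(t)
    print("offset after turn (cm)",np.round([c*d[0]+s*d[1],-s*d[0]+c*d[1],d[2]],2))
E
python3 - <<'E'
from h import *
fs,ft=pickle.load(open("f0.pkl","rb"))
from scipy.optimize import least_squares
S=lambda x,y,X,Y,s:((x+.5)/s-.5+X,(y+.5)/s-.5+Y)
tc=lambda x,y:S(x,y,400,140,4.4);sc=lambda x,y:S(x,y,90,80,4)
W=np.array([[748.5,-176.2],[709.3,-386],[422,-114.5],[384,-329]]);L=np.array([[-118,165],[100,165],[-118,-165],[100,-165]])
def f(v): 
    c,s=np.cos(v[2]),np.sin(v[2]); return ((L@np.array([[c,s],[-s,c]]))+v[:2]-W).ravel()
r=least_squares(f,[560,-250,-1.75]); print("cup",r.x,np.degrees(r.x[2]),r.fun.round(1))
c,s=np.cos(r.x[2]),np.sin(r.x[2]);
print("eye in cup frame",np.array([[c,s],[-s,c]])@(np.array([591.5,-118.7])-r.x[:2]))
# pole model fit directly in pixels
sp=lambda x,y:S(x,y,315,220,6); tp=lambda x,y:S(x,y,200,240,5.7)
obs=[(fs,sp(131,113),(170,0,0)),(fs,sp(80,180),(170,40,0)),(fs,sp(335,243),(60,0,0)),(ft,tp(714,324),(170,0,0)),(ft,tp(738,229),(170,40,0))]
def g(v):
    Rm=R.from_euler('z',v[3]).as_matrix(); return np.concatenate([proj(f,Rm@np.array(P)+v[:3])[0]-p for f,p,P in obs])
r=least_squares(g,[528,240,55,-1.81]); print("pole",r.x,np.degrees(r.x[3]),r.fun.round(1))
v=r.x;Rm=R.from_euler('z',v[3]).as_matrix()
for f,n in((fs,"s"),(ft,"t")):
    im=cv2.resize(f["img"],None,fx=4,fy=4,interpolation=cv2.INTER_CUBIC)
    lines=[((-100,9*a,13*b),(50,9*a,13*b)) for a in(-1,1) for b in(-1,1)]+[((50,0,0),(170,0,0)),((170,0,0),(170,40,0))]
    for a,b in lines:
        q=proj(f,[Rm@np.array(a)+v[:3],Rm@np.array(b)+v[:3]])*4+1.5; cv2.line(im,tuple(int(i) for i in q[0]),tuple(int(i) for i in q[1]),(255,0,255),1)
    u=proj(f,[v[:3]])[0]*4; x,y=int(u[0])-350,int(u[1])-250; cv2.imwrite(f"pics/ov_{n}.png",im[y:y+500,x:x+700])
plan([528.5,239.5,110],np.degrees(v[3])+90)
E
```

```text
cup [ 564.33794425 -260.27944953   -1.7508855 ] -100.31834957343598 [-0.7  2.5 -0.5 -2.2  1.1 -0.1  0.1 -0.1]
eye in cup frame [-144.15498186    1.36345399]
pole [528.85691964 241.86063509  57.47512509  -1.80841012] -103.61426742341436 [-0.9  0.3 -0.9 -0.2 -0.6 -0.4 -1.1  0.2 -0.8  0.2]
t 0.2 pos [256.4 569.7 230.8] tool y ang 65.77 tilt [-0.0004 -0.001 ] w 85.3 F [ 0.1 -0.4 -0.4] M [ 0.    0.04 -0.03]
offset before turn (cm) [-38.36 -18.93  12.1 ] turn deg 79.39
offset after turn (cm) [-25.67  34.22  12.1 ]
```

View pics/ov_s.png

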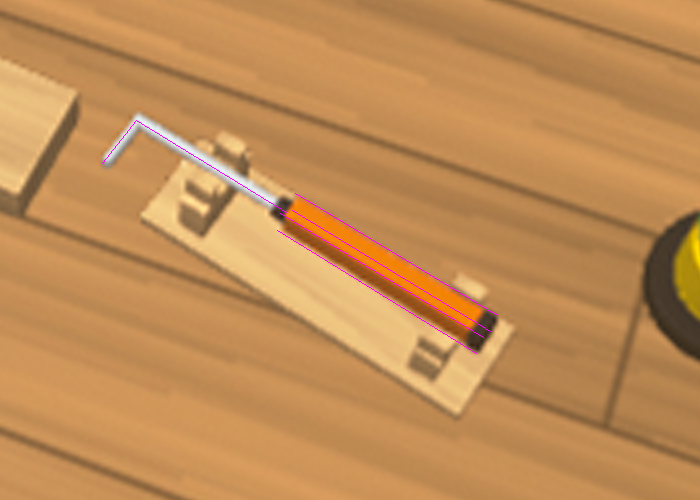

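View pics/ov_t.png

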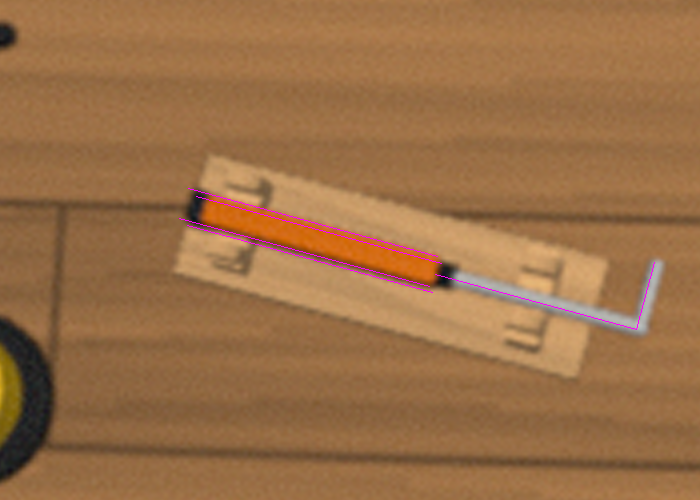

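The pole model overlay matches within about 2 mm in both views. Next I move above the handle.

Call:
{"name": "arm_command", "arguments": {"offset": [[-4.8,-2.4,0],[-4.8,-2.4,0],[-4.8,-2.4,0],[-4.8,-2.4,0],[-4.8,-2.4,0],[-4.8,-2.4,0],[-4.8,-2.4,0],[-4.8,-2.2,0]], "turn": [0,0,0,0,0,0,0,0], "hand": [0.2,0.2,0.2,0.2,0.2,0.2,0.2,0.2]}}

```text
time_s: 1.2
ee_pos: [533.4, 234.2, 228.6]
tcp_rot: [-0.642, -3.072, 0.001]
contact_force: [1.3, 1.1, -1.1]
gripper_width: 51.7
```

Call:
{"name": "arm_command", "arguments": {"offset": [[0,0,1],[0,0,1],[0,0,1],[0,0,1],[0,0,1],[0,0,1],[0,0,1],[0,0,1]], "turn": [9.9,9.9,9.9,9.9,9.9,9.9,9.9,9.9], "hand": [0.2,0.2,0.2,0.2,0.2,0.2,0.2,0.2]}}

```text
time_s: 2.2
ee_pos: [537.1, 226.5, 145.2]
tcp_rot: [2.509, 1.891, -0.006]
contact_force: [-0.6, -0.2, 0.0]
gripper_width: 51.3
```

```bash
python3 -c "
from h import *
plan([528.5,240.5,37],-13.6)"
```

```text
t 2.2 pos [537.1 226.5 145.2] tool y ang -15.99 tilt [-0.0029 -0.0025] w 51.3 F [-0.6 -0.2  0. ] M [ 0.04 -0.02 -0.  ]
offset before turn (cm) [ 1.14 -1.19 10.82] turn deg -2.39
offset after turn (cm) [ 1.19 -1.14 10.82]
```

Call:
{"name": "arm_command", "arguments": {"offset": [[1.15,-1.2,0],[0,0,2],[0,0,2],[0,0,0]], "turn": [-2.4,0,0,0], "hand": [0.2,0.2,0.2,0.2]}}

```text
time_s: 2.7
ee_pos: [526.0, 246.0, 104.8]
tcp_rot: [-2.443, -1.972, 0.006]
contact_force: [0.5, -0.6, -0.2]
gripper_width: 51.3
```

```bash
python3 -c "
from h import *
plan([528.5,240.5,37],-13.6)
f=grab('scene');crop(f['img'],340,190,140,105,5.7,'pics/a1s.png')
"
```

```text
t 2.7 pos [526.  246.  104.8] tool y ang -12.18 tilt [-0.004  -0.0007] w 51.3 F [ 0.5 -0.6 -0.2] M [ 0.03  0.05 -0.01]
offset before turn (cm) [-0.47  0.39  6.78] turn deg 1.42
offset after turn (cm) [-0.46  0.4   6.78]
```

View pics/a1s.png

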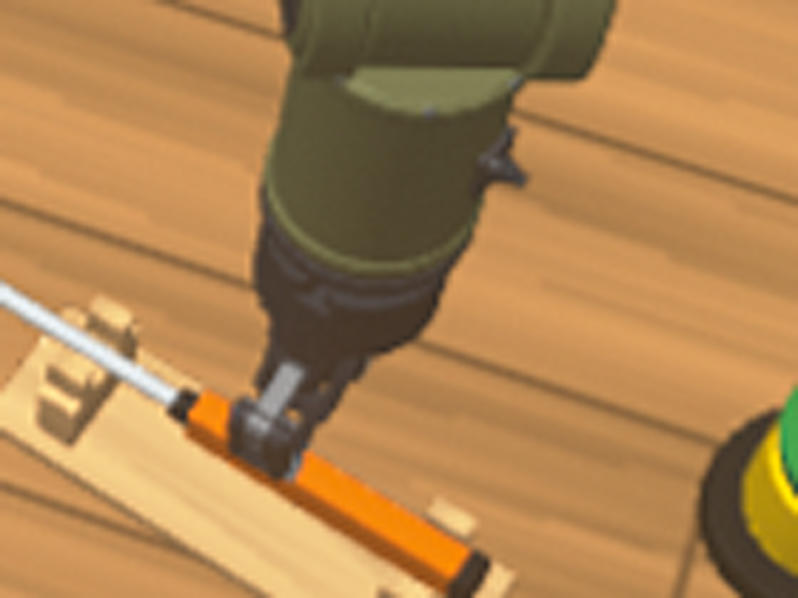

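The fingers stand over the handle near the grip place, parallel to it. I'll correct the alignment and go down.

Call:
{"name": "arm_command", "arguments": {"offset": [[-0.45,0.35,0],[0,0,0],[0,0,2],[0,0,2],[0,0,1.5],[0,0,0],[0,0,0]], "turn": [1.2,0,0,0,0,0,0], "hand": [0.2,0.2,0.2,0.2,0.2,0.2,0.2]}}

```text
time_s: 3.62
ee_pos: [532.5, 241.9, 54.5]
tcp_rot: [2.464, 1.949, 0.01]
contact_force: [0.9, -0.2, 0.1]
gripper_width: 51.3
```

```bash
python3 -c "
from h import *
plan([528.5,240.5,37],-13.6)"
```

```text
t 3.625 pos [532.5 241.9  54.5] tool y ang -13.29 tilt [0.0051 0.004 ] w 51.3 F [ 0.9 -0.2  0.1] M [-0.07  0.02  0.01]
offset before turn (cm) [-0.24 -0.37  1.75] turn deg 0.31
offset after turn (cm) [-0.24 -0.37  1.75]
```

Call:
{"name": "arm_command", "arguments": {"offset": [[-0.2,-0.4,1.0],[0,0,0.7],[0,0,0],[0,0,0]], "turn": [0,0,0,0], "hand": [0.2,0.2,0.2,0.2]}}

```text
time_s: 4.12
ee_pos: [528.5, 241.2, 37.4]
tcp_rot: [2.463, 1.949, 0.013]
contact_force: [-0.6, 0.6, 0.2]
gripper_width: 51.3
```

```bash
python3 -c "
from h import *
plan([528.5,240.5,37],-13.6)"
```

```text
t 4.125 pos [528.5 241.2  37.4] tool y ang -13.28 tilt [0.0066 0.0047] w 51.3 F [-0.6  0.6  0.2] M [-0.02  0.02  0.05]
offset before turn (cm) [-0.06  0.02  0.04] turn deg 0.32
offset after turn (cm) [-0.06  0.02  0.04]
```

Call:
{"name": "arm_command", "arguments": {"offset": [[0,0,0],[0,0,0],[0,0,0],[0,0,0],[0,0,0]], "turn": [0,0,0,0,0], "hand": [-0.3,-1,-1,-1,-1], "newtons": 90}}

```text
time_s: 4.75
ee_pos: [528.8, 241.2, 37.8]
tcp_rot: [2.463, 1.949, 0.014]
contact_force: [0.7, -0.4, -0.4]
gripper_width: 16.7
```

```bash
python3 -c "
from h import *
plan([528.5,240.5,97],-13.6)"
```

```text
t 4.75 pos [528.8 241.2  37.8] tool y ang -13.29 tilt [0.0072 0.0051] w 16.7 F [ 0.7 -0.4 -0.4] M [-0.05 -0.   -0.01]
offset before turn (cm) [-0.04  0.02 -5.92] turn deg 0.31
offset after turn (cm) [-0.04  0.02 -5.92]
```

Call:
{"name": "arm_command", "arguments": {"offset": [[0,0,-1],[0,0,-2],[0,0,-3],[0,0,-4],[0,0,-4],[0,0,-4],[0,0,-3],[0,0,0],[0,0,0]], "turn": [0,0,0,0,0,0,-1.5,-1.5,0], "hand": [-1,-1,-1,-1,-1,-1,-1,-1,-1]}}

```text
time_s: 5.88
ee_pos: [525.0, 239.1, 256.4]
tcp_rot: [-2.41, -2.015, -0.009]
contact_force: [0.8, -0.7, -2.5]
gripper_width: 16.7
```

```bash
python3 -c "
from h import *
plan([571.6,118.7,259],-10.3)"
```

```text
t 5.875 pos [525.  239.1 256.4] tool y ang -10.21 tilt [0.0042 0.0037] w 16.7 F [ 0.8 -0.7 -2.5] M [-0.02 -0.07  0.03]
offset before turn (cm) [-11.02   6.72  -0.29] turn deg 0.09
offset after turn (cm) [-11.01   6.74  -0.29]
```

Call:
{"name": "arm_command", "arguments": {"offset": [[-2,1.3,0],[-3,1.8,0],[-3,1.8,0],[-2,1.2,0],[-1,0.6,-0.3],[0,0,0],[0,0,0]], "turn": [0,0,0,0,0,0,0], "hand": [-1,-1,-1,-1,-1,-1,-1]}}

```text
time_s: 6.75
ee_pos: [567.8, 117.4, 249.6]
tcp_rot: [-2.403, -2.012, 0.014]
contact_force: [0.6, -0.2, -3.1]
gripper_width: 17.0
```

```bash
python3 -c "
from h import *
plan([560.9,59.7,259],-10.3)
fs,ft=grab('scene'),grab('top'); pickle.dump((fs,ft),open('f1.pkl','wb'))
cv2.imwrite('pics/b_s.png',fs['img']);cv2.imwrite('pics/b_t.png',ft['img'])
crop(fs['img'],200,130,160,120,5,'pics/b_sc.png');crop(ft['img'],300,180,160,120,5,'pics/b_tc.png')"
```

```text
t 6.75 pos [567.8 117.4 249.6] tool y ang -10.12 tilt [-0.0118  0.0005] w 17.0 F [ 0.6 -0.2 -3.1] M [ 0.02 -0.07 -0.01]
offset before turn (cm) [-5.81  0.33 -0.94] turn deg 0.18
offset after turn (cm) [-5.8   0.35 -0.94]
```

View pics/b_sc.png

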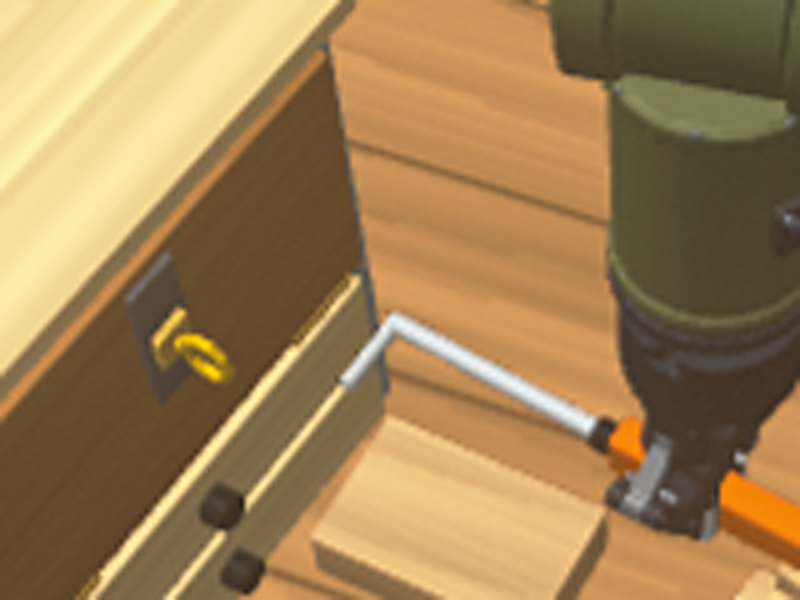

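View pics/b_tc.png

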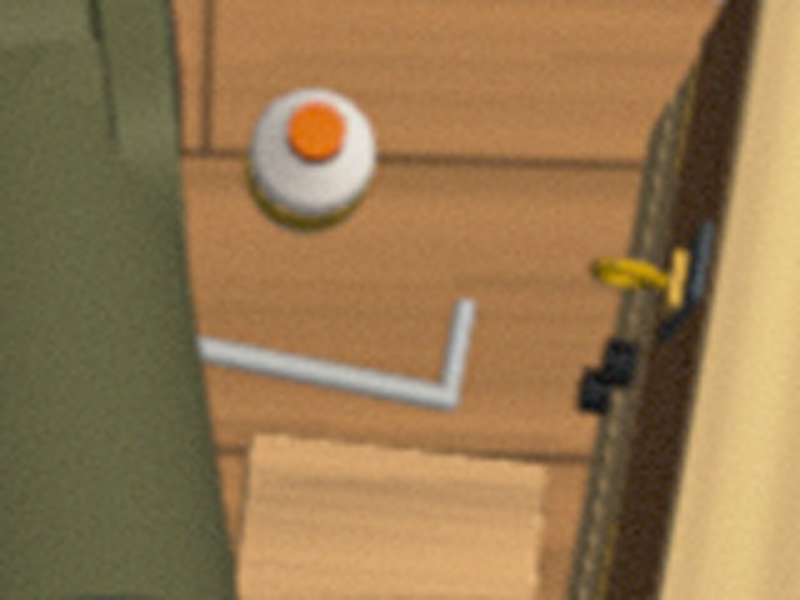

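```bash
cat >> h.py <<'E'
YAW=np.radians(-100.3); XC=np.array([np.cos(YAW),np.sin(YAW),0]); YC=np.array([-np.sin(YAW),np.cos(YAW),0])
def C(x,y,X,Y,s): return ((x+.5)/s-.5+X,(y+.5)/s-.5+Y)
def rel(v): return np.round([v@XC,v@YC,v[2]],1)
E
python3 - <<'E'
from h import *
fs,ft=pickle.load(open("f1.pkl","rb"))
s=lambda x,y:C(x,y,200,130,5); t=lambda x,y:C(x,y,300,180,5)
b,rb=tri(fs,s(396,321),ft,t(452,398)); p,rp=tri(fs,s(345,383),ft,t(467,301)); e,re=tri(fs,s(203,357),ft,t(625,272))
print(b,rb,p,rp,e,re); print("bend-eye",rel(b-e),"tip-eye",rel(p-e),"tip-bend",rel(p-b))
o,q,Rm=st(); print(q,"tcp->bend",rel(b-q),"tool axes in cup", rel(Rm[:,0]),rel(Rm[:,1]))
E
```

```text
[538.69847899 -49.74174918 271.45540608] 4.973298281488457 [578.1580297  -56.2591994  271.81652715] 3.387014241268321 [ 591.08819676 -119.74999599  275.9353229 ] 1.4250506163210448
bend-eye [-59.5 -64.1  -4.5] tip-eye [-60.2 -24.1  -4.1] tip-bend [-0.6 40.   0.4]
[567.86527499 117.42610359 249.82216988] tcp->bend [169.7   1.2  21.6] tool axes in cup [-1. -0. -0.] [-0.  1. -0.]
```

Call:
{"name": "arm_command", "arguments": {"offset": [[-2,0,-0.5],[-2,0,0],[-1.5,0,0],[-0.4,0,0],[0,0,0],[0,0,0]], "turn": [0,0,0,0,0,0], "hand": [-1,-1,-1,-1,-1,-1]}}

```text
time_s: 7.6
ee_pos: [556.4, 55.3, 255.8]
tcp_rot: [-2.403, -2.012, 0.012]
contact_force: [0.5, 0.1, -1.6]
gripper_width: 16.6
```

```bash
python3 -c "
from h import *
plan([560.9,59.7,254],-10.3)
fs,ft=grab('scene'),grab('top'); pickle.dump((fs,ft),open('f2.pkl','wb'))
crop(fs['img'],210,170,80,60,10,'pics/c_sc.png');crop(ft['img'],390,210,80,60,10,'pics/c_tc.png')"
```

```text
t 7.6 pos [556.4  55.3 255.8] tool y ang -10.11 tilt [-0.0105  0.0006] w 16.6 F [ 0.5  0.1 -1.6] M [0.06 0.01 0.02]
offset before turn (cm) [0.52 0.36 0.18] turn deg 0.19
offset after turn (cm) [0.52 0.36 0.18]
```

View pics/c_sc.png

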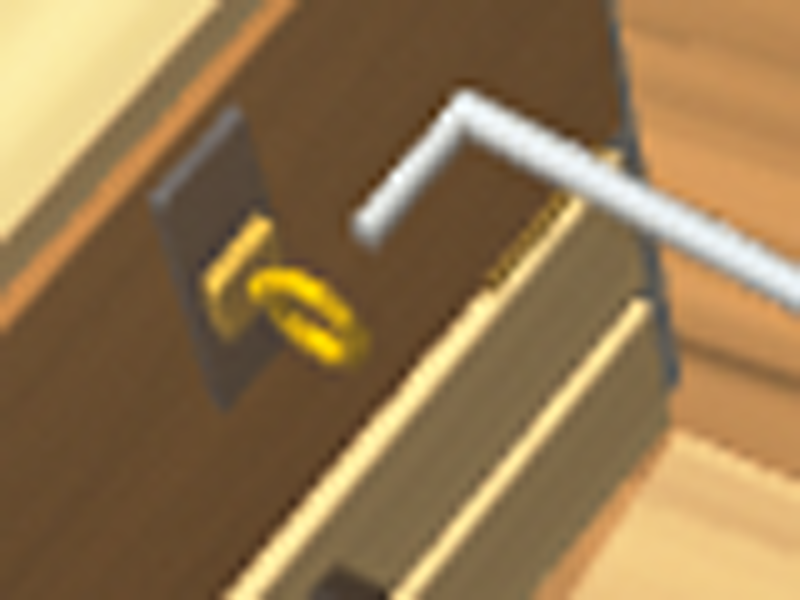

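View pics/c_tc.png

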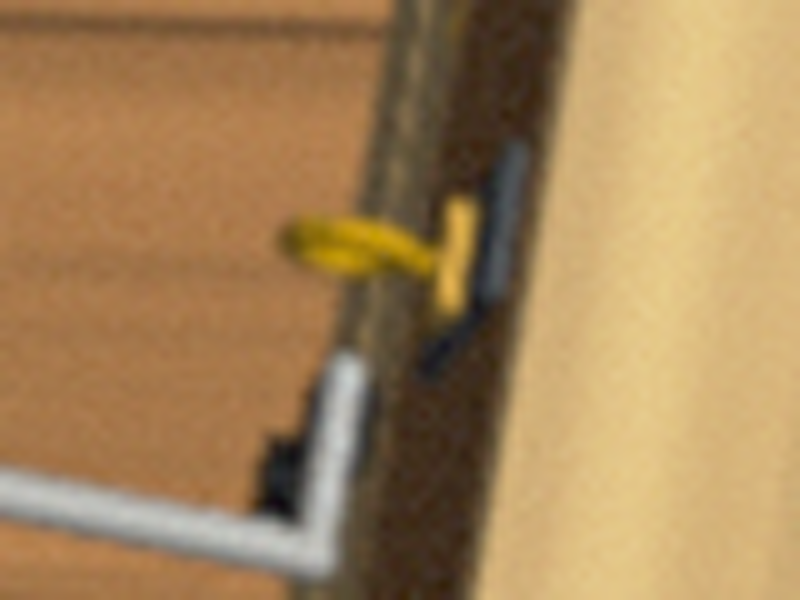

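```bash
cat > ov.py <<'E'
from h import *
from scipy.optimize import least_squares
def ringpts(c,th=0,r=12):
    a=np.linspace(0,2*np.pi,60); ex=XC; return np.array([c+r*(np.cos(t)*XC+np.sin(t)*np.array([0,0,1])) for t in a])
def yel(f,box):
    x,y,w,h=box; hsv=cv2.cvtColor(f["img"][y:y+h,x:x+w],cv2.COLOR_BGR2HSV)
    return hsv
E
python3 - <<'E'
from ov import *
fs,ft=pickle.load(open("f2.pkl","rb"))
s=lambda x,y:C(x,y,210,170,10); t=lambda x,y:C(x,y,390,210,10)
e,re=tri(fs,s(309,312),ft,t(350,246)); b,rb=tri(fs,s(466,108),ft,t(315,556)); p,rp=tri(fs,s(368,228),ft,t(348,358))
print("eye",e,re,"bend",b,rb,"tip",p,rp); print("bend-eye",rel(b-e),"tip-eye",rel(p-e))
for f,n,X,Y in((fs,"s",210,170),(ft,"t",390,210)):
    im=cv2.resize(f["img"][Y:Y+60,X:X+80],None,fx=10,fy=10,interpolation=cv2.INTER_CUBIC)
    def D(P,col):
        q=((proj(f,P)-[X,Y]+.5)*10-.5).round().astype(np.int32); cv2.polylines(im,[q.reshape(-1,1,2)],False,col,1)
    D(ringpts(e,r=15),(255,0,255));D(ringpts(e,r=9),(255,0,255));D([b,p],(255,0,0)); D([b,b-60*XC],(255,0,0))
    cv2.imwrite(f"pics/c_ov_{n}.png",im)
E
```

```text
eye [ 590.59515853 -119.4219268   276.48317123] 1.708930423093577 bend [ 527.38889916 -111.05309179  278.25526484] 3.2122781872289328 tip [ 566.79338624 -117.20771252  279.31771325] 4.163499818547584
bend-eye [  3.1 -63.7   1.8] tip-eye [  2.1 -23.8   2.8]
```

View pics/c_ov_s.png

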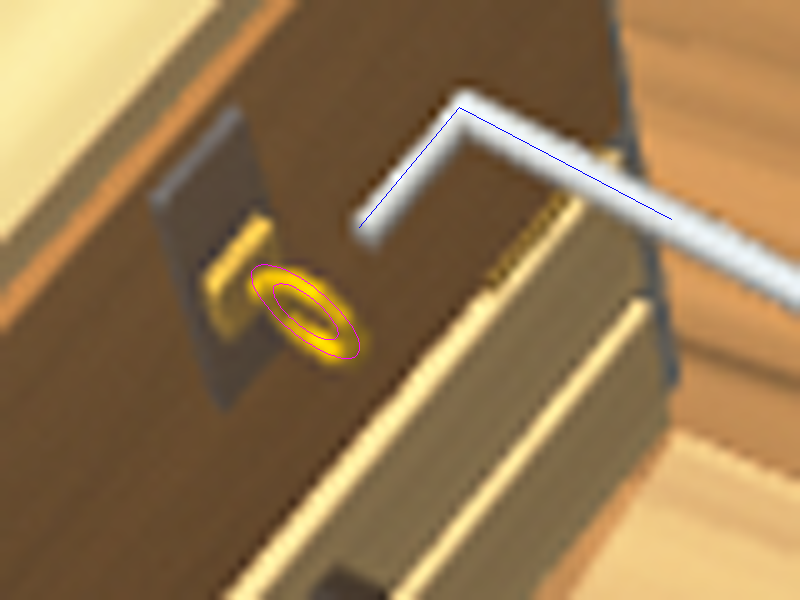

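View pics/c_ov_t.png

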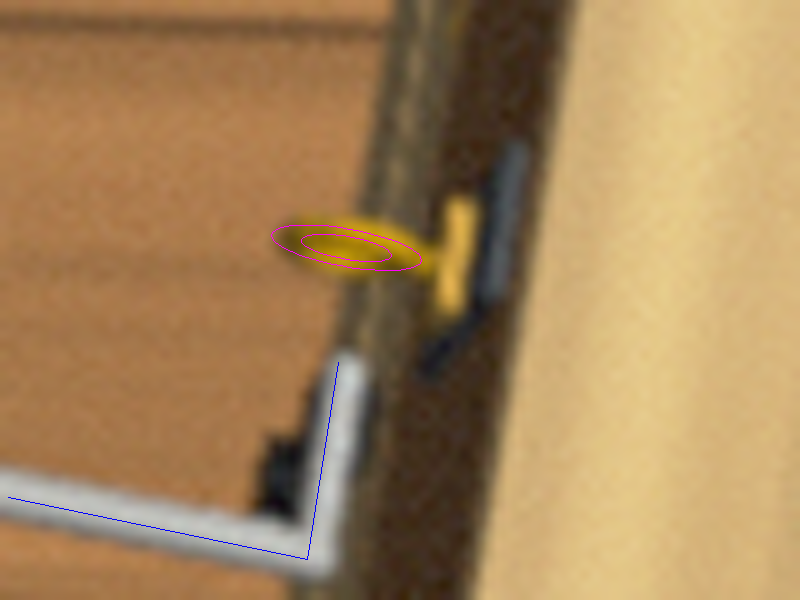

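Call:
{"name": "arm_command", "arguments": {"offset": [[0.25,0.5,0.2],[0,0.5,0],[0,0.3,0],[0,0,0],[0,0,0]], "turn": [0,0,0,0,0], "hand": [-1,-1,-1,-1,-1]}}

```text
time_s: 8.32
ee_pos: [570.9, 56.8, 253.0]
tcp_rot: [-2.4, -2.015, 0.013]
contact_force: [0.9, -0.2, -2.1]
gripper_width: 16.7
```

```bash
python3 -c "
from h import *
plan([560.9,59.7,254],-10.3)
fs,ft=grab('scene'),grab('top'); pickle.dump((fs,ft),open('f3.pkl','wb'))
crop(fs['img'],210,170,80,60,10,'pics/d_sc.png');crop(ft['img'],390,210,80,60,10,'pics/d_tc.png')"
```

```text
t 8.325 pos [570.9  56.8 253. ] tool y ang -9.98 tilt [-0.0111  0.0005] w 16.7 F [ 0.9 -0.2 -2.1] M [-0.01 -0.02  0.02]
offset before turn (cm) [ 0.11 -1.04 -0.09] turn deg 0.32
offset after turn (cm) [ 0.1  -1.04 -0.09]
```

View pics/d_sc.png

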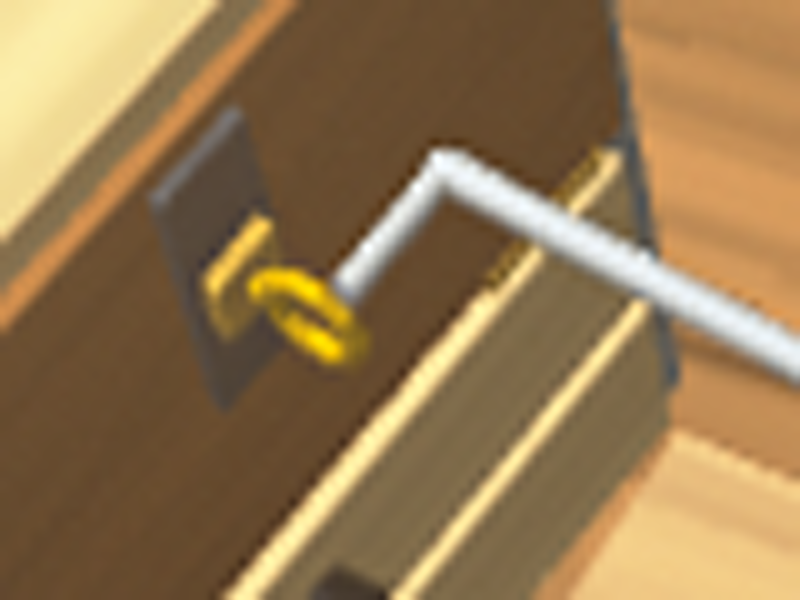

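View pics/d_tc.png

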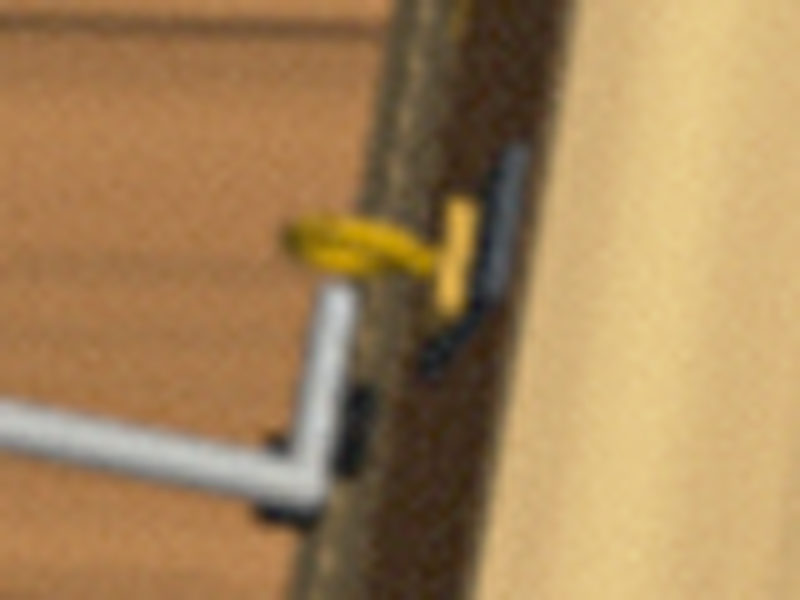

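The prong tip at (343,293) in the scene view and (341,290) in the top view points into the ring. It looks 1–2 mm low, so I'll raise it slightly and insert in small steps.

Call:
{"name": "arm_command", "arguments": {"offset": [[0,0.2,-0.15],[0,0.4,0],[0,0.4,0],[0,0.3,0],[0,0,0]], "turn": [-0.2,0,0,0,0], "hand": [-1,-1,-1,-1,-1]}}

```text
time_s: 9.05
ee_pos: [584.7, 54.4, 254.7]
tcp_rot: [-2.397, -2.019, 0.012]
contact_force: [-0.7, -0.4, -1.9]
gripper_width: 16.6
```

```bash
python3 -c "
from h import *
plan([560.9,59.7,254],-10.3)
fs,ft=grab('scene'),grab('top'); pickle.dump((fs,ft),open('f4.pkl','wb'))
crop(fs['img'],210,170,80,60,10,'pics/e_sc.png');crop(ft['img'],390,210,80,60,10,'pics/e_tc.png')"
```

```text
t 9.05 pos [584.7  54.4 254.7] tool y ang -9.77 tilt [-0.0105  0.0006] w 16.6 F [-0.7 -0.4 -1.9] M [ 0.01  0.02 -0.07]
offset before turn (cm) [ 0.12 -2.44  0.09] turn deg 0.53
offset after turn (cm) [ 0.1  -2.44  0.09]
```

View pics/e_sc.png

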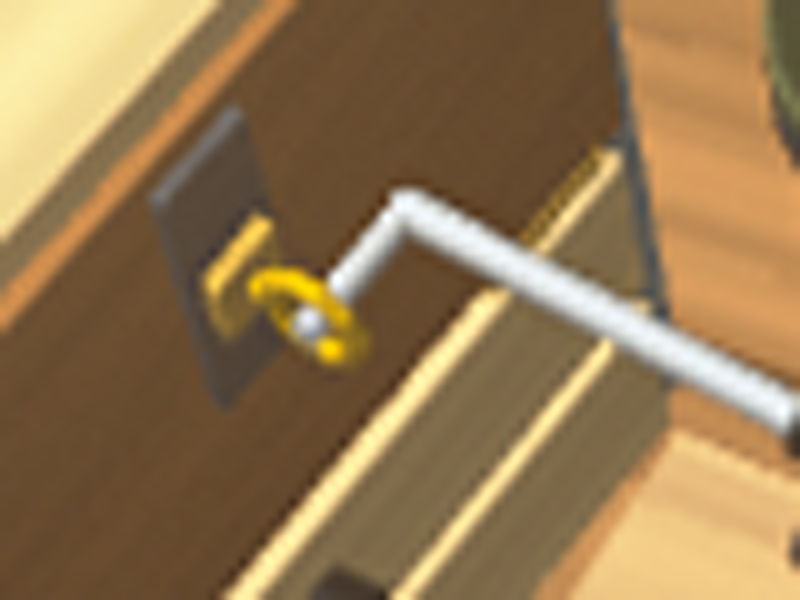

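View pics/e_tc.png

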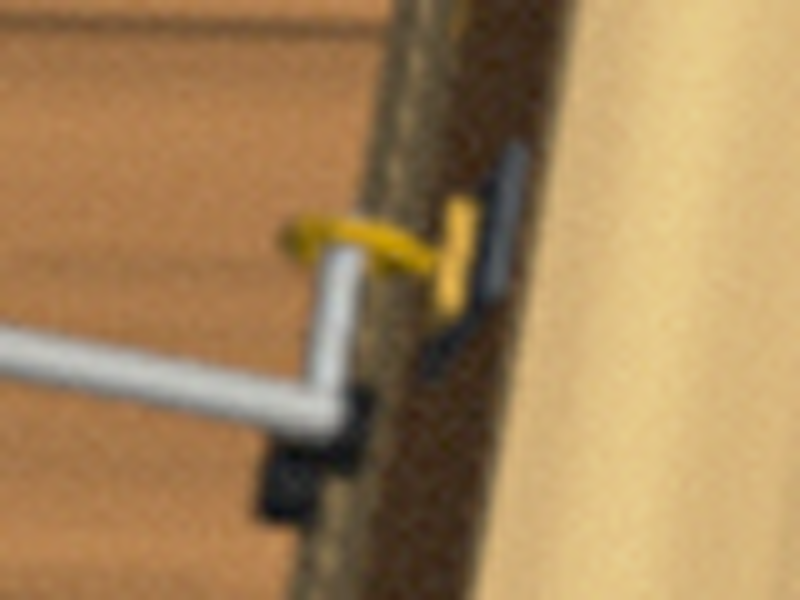

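The tip shows through the hole at (308,323) and there is no contact force. I'll insert another 14 mm.

Call:
{"name": "arm_command", "arguments": {"offset": [[0,0.4,0],[0,0.5,0],[0,0.5,0],[0,0,0],[0,0,0]], "turn": [-0.5,0,0,0,0], "hand": [-1,-1,-1,-1,-1]}}

```text
time_s: 9.78
ee_pos: [599.3, 52.0, 254.4]
tcp_rot: [-2.387, -2.031, 0.012]
contact_force: [-0.5, 0.5, -2.2]
gripper_width: 16.7
```

```bash
python3 -c "
from h import *
plan([560.9,59.7,254],-10.3)
fs,ft=grab('scene'),grab('top'); pickle.dump((fs,ft),open('f5.pkl','wb'))
crop(fs['img'],210,170,80,60,10,'pics/f_sc.png');crop(ft['img'],390,210,80,60,10,'pics/f_tc.png')"
```

```text
t 9.775 pos [599.3  52.  254.4] tool y ang -9.23 tilt [-0.0108  0.0007] w 16.7 F [-0.5  0.5 -2.2] M [-0.02 -0.02 -0.01]
offset before turn (cm) [ 0.14 -3.91  0.08] turn deg 1.07
offset after turn (cm) [ 0.07 -3.91  0.08]
```

View pics/f_sc.png

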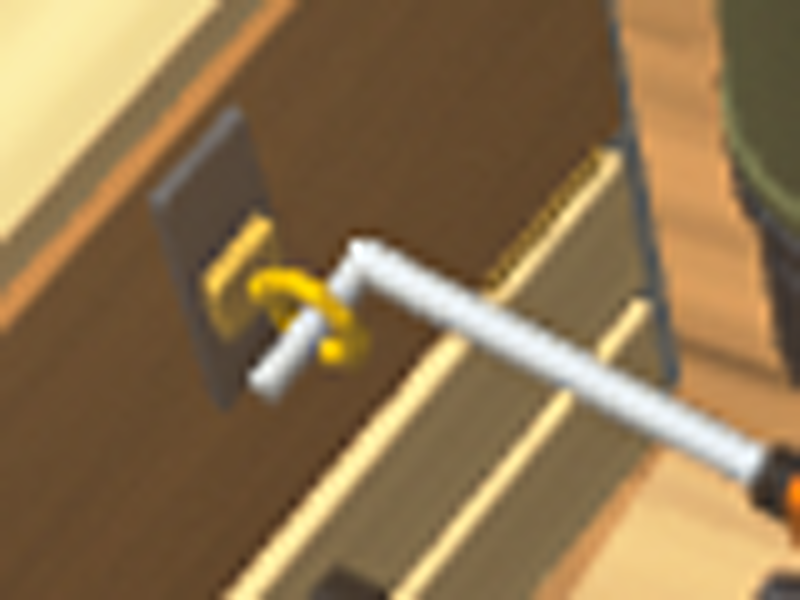

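View pics/f_tc.png

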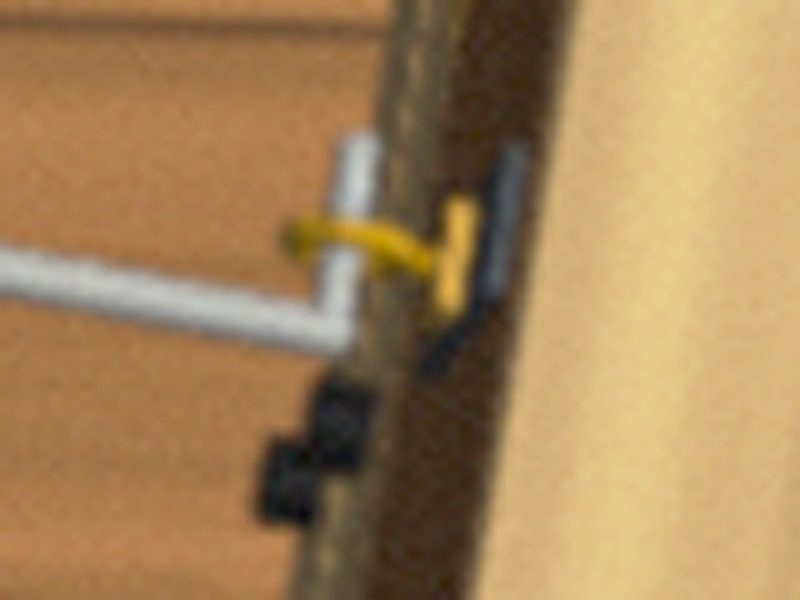

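The prong is fully through the eye: the tip is at (265,385) in the scene view and (360,140) in the top view. Now I'll swing the hatch slowly along its arc, checking between calls.

Call:
{"name": "arm_command", "arguments": {"offset": [[0.34,0,0.12],[0.34,0,0.12],[0.34,0,0.12],[0.34,0,0.12],[0.33,0,0.16],[0.33,0,0.16],[0.32,0,0.16],[0.32,0,0.16]], "turn": [0,0,0,0,0,0,0,0], "hand": [-1,-1,-1,-1,-1,-1,-1,-1]}}

```text
time_s: 10.88
ee_pos: [603.2, 79.6, 242.2]
tcp_rot: [-2.388, -2.03, 0.014]
contact_force: [-0.2, -1.3, -2.9]
gripper_width: 16.8
```

```bash
cat >> h.py <<'E'
P0=np.array([599.3,52.0,254.4])
def arc(th,R0=116.): return P0+(-33*(np.cos(th)-1)-R0*np.sin(th))*XC+np.array([0,0,-33*np.sin(th)+R0*(np.cos(th)-1)])
def where():
    o,p,Rm=st(); d=p-P0; x,y,z=d@XC,d@YC,d[2]
    ths=np.linspace(-.1,1.6,1701); A=np.array([rel(arc(t)-P0) for t in ths]); i=np.argmin(np.hypot(A[:,0]-x,A[:,2]-z))
    print("nearest theta",ths[i].round(3),"err x,y,z",np.round([x-A[i,0],y,z-A[i,2]],1)); return ths[i]
E
python3 -c "
from h import *
t=where(); plan(arc(t+.03),-10.3)
fs,ft=grab('scene'),grab('top'); pickle.dump((fs,ft),open('f6.pkl','wb'))
crop(fs['img'],180,140,120,90,6.6,'pics/g_sc.png');crop(ft['img'],370,190,120,90,6.6,'pics/g_tc.png')"
```

```text
nearest theta 0.253 err x,y,z [ 0.2 -1.1 -0.2]
t 10.875 pos [603.2  79.6 242.2] tool y ang -9.25 tilt [-0.0115 -0.0001] w 16.8 F [-0.2 -1.3 -2.9] M [-0.09 -0.02 -0.01]
offset before turn (cm) [0.33 0.12 0.16] turn deg 1.05
offset after turn (cm) [0.33 0.11 0.16]
```

View pics/g_sc.png

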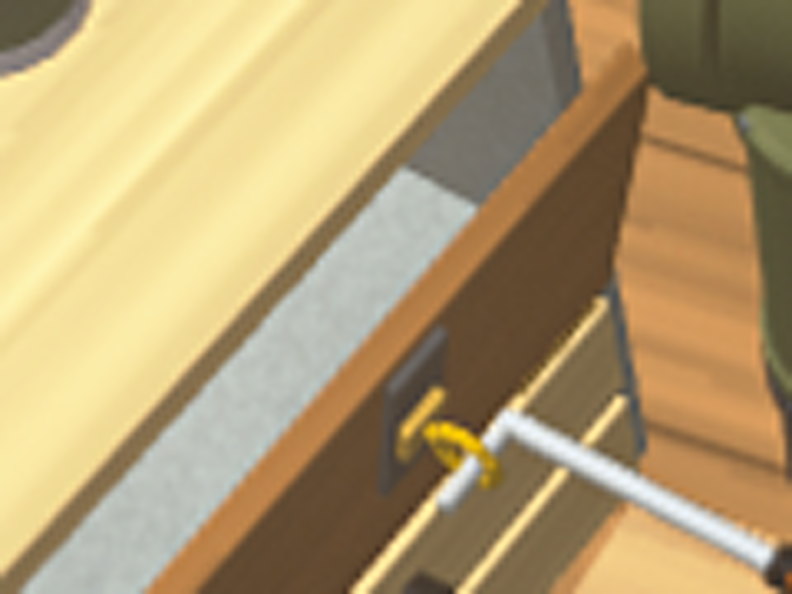

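View pics/g_tc.png

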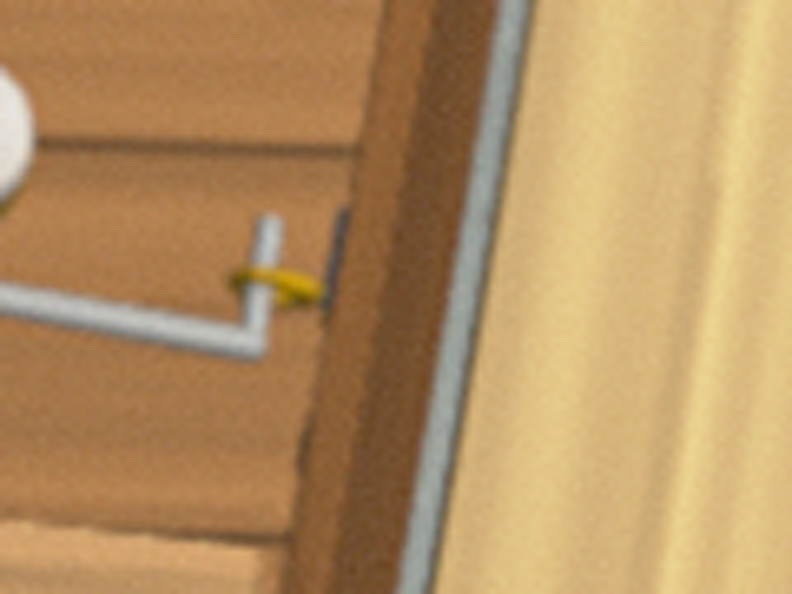

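The hatch follows the hook and the forces are small. I'll carry on along the arc.

Call:
{"name": "arm_command", "arguments": {"offset": [[0.3,0.03,0.2],[0.3,0.03,0.2],[0.3,0.03,0.2],[0.3,0.03,0.2],[0.28,0,0.24],[0.27,0,0.23],[0.28,0,0.24],[0.27,0,0.23],[0.25,0,0.27],[0.24,0,0.27],[0.25,0,0.27],[0.24,0,0.27]], "turn": [0,0,0,0,0,0,0,0,0,0,0,0], "hand": [-1,-1,-1,-1,-1,-1,-1,-1,-1,-1,-1,-1]}}

```text
time_s: 12.48
ee_pos: [609.9, 114.0, 211.7]
tcp_rot: [-2.387, -2.031, 0.014]
contact_force: [0.1, -1.7, -3.6]
gripper_width: 16.7
```

```bash
python3 -c "
from h import *
t=where(); plan(arc(t+.1),-10.3)
for k in range(4): print(k,[((arc(t+.12*(k+1))-arc(t+.12*k))/4/10)@-XC, -(arc(t+.12*(k+1))-arc(t+.12*k))[2]/40])
fs=grab('scene'); 
crop(fs['img'],200,140,120,90,6.6,'pics/h_sc.png')"
```

```text
nearest theta 0.641 err x,y,z [-0.1 -0.6  0.1]
t 12.475 pos [609.9 114.  211.7] tool y ang -9.23 tilt [-0.0114 -0.0001] w 16.7 F [ 0.1 -1.7 -3.6] M [-0.04 -0.19  0.18]
offset before turn (cm) [0.68 0.09 1.  ] turn deg 1.07
offset after turn (cm) [0.68 0.07 1.  ]
0 [np.float64(0.20196629117346246), np.float64(0.29992933603022254)]
1 [np.float64(0.1646086751815125), np.float64(0.3219502654710539)]
2 [np.float64(0.12488353733987521), np.float64(0.3393406717199895)]
3 [np.float64(0.08336223351250266), np.float64(0.3518504332890629)]
```

View pics/h_sc.png

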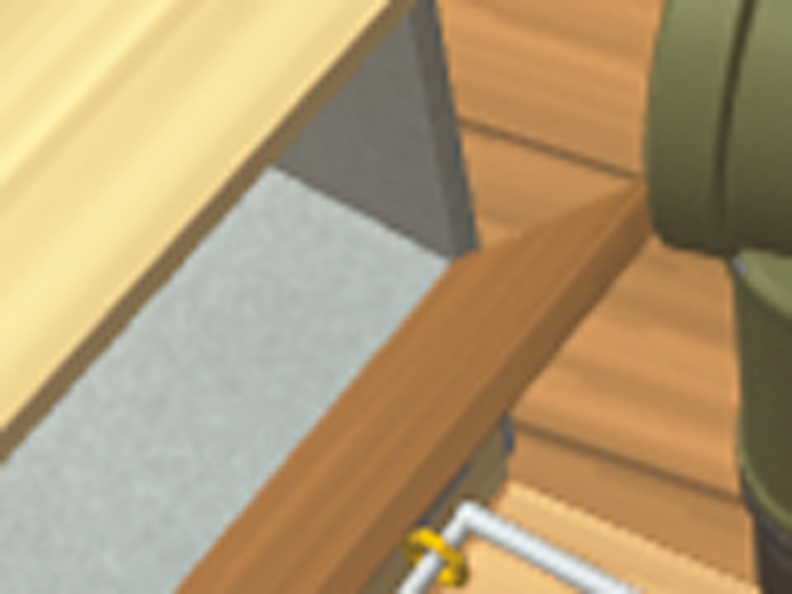

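Call:
{"name": "arm_command", "arguments": {"offset": [[0.2,0.02,0.3],[0.2,0.02,0.3],[0.2,0.02,0.3],[0.2,0.02,0.3],[0.16,0,0.32],[0.17,0,0.32],[0.16,0,0.32],[0.17,0,0.32],[0.12,0,0.34],[0.13,0,0.34],[0.12,0,0.34],[0.13,0,0.34]], "turn": [0,0,0,0,0,0,0,0,0,0,0,0], "hand": [-1,-1,-1,-1,-1,-1,-1,-1,-1,-1,-1,-1]}}

```text
time_s: 14.02
ee_pos: [613.6, 132.5, 169.9]
tcp_rot: [-2.39, -2.03, 0.017]
contact_force: [0.7, -4.7, -4.2]
gripper_width: 17.0
```

```bash
python3 -c "
from h import *
t=where(); plan(arc(t+.1),-10.3); o,p,Rm=st()
for th in (1.1,1.2,1.3,1.4,1.5,1.54): print(th,(Rm.T@(arc(th)-p)/10).round(2))
fs=grab('scene'); 
crop(fs['img'],200,140,160,120,5,'pics/i_sc.png')"
```

```text
nearest theta 1.024 err x,y,z [ 1.4 -0.4 -0.6]
t 14.025 pos [613.6 132.5 169.9] tool y ang -9.32 tilt [-0.0122 -0.0026] w 17.0 F [ 0.7 -4.7 -4.2] M [-0.5  -0.2   0.15]
offset before turn (cm) [0.42 0.06 1.11] turn deg 0.98
offset after turn (cm) [0.42 0.05 1.11]
1.1 [0.36 0.05 0.83]
1.2 [0.54 0.07 2.02]
1.3 [0.6  0.08 3.23]
1.4 [0.54 0.1  4.43]
1.5 [0.35 0.11 5.62]
1.54 [0.25 0.11 6.09]
```

View pics/i_sc.png

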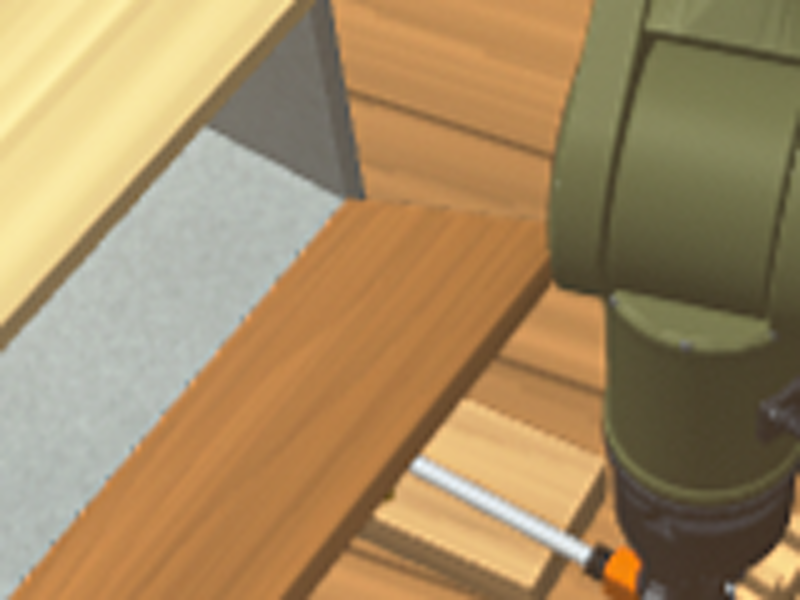

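The force has risen to about 5 N toward the cupboard, which means the prong bears on the outer side of the ring. I'll ease it a few mm inward as it goes down.

Call:
{"name": "arm_command", "arguments": {"offset": [[-0.15,0.02,0.2],[-0.05,0.02,0.25],[0.02,0,0.3],[0.02,0,0.3],[0.03,0,0.3],[0.03,0,0.3]], "turn": [0,0,0,0,0,0], "hand": [-1,-1,-1,-1,-1,-1]}}

```text
time_s: 14.82
ee_pos: [613.3, 134.2, 152.3]
tcp_rot: [-2.386, -2.03, 0.014]
contact_force: [0.2, -0.3, -3.8]
gripper_width: 16.3
```

```bash
python3 -c "
from h import *
t=where(); plan(arc(t+.1),-10.3); o,p,Rm=st()
for th in (1.1,1.2,1.3,1.4,1.5,1.54): print(th,(Rm.T@(arc(th)-p)/10).round(2))
"
```

```text
nearest theta 1.174 err x,y,z [ 3.3 -0.9 -0.5]
t 14.825 pos [613.3 134.2 152.3] tool y ang -9.21 tilt [-0.0124  0.0006] w 16.3 F [ 0.2 -0.3 -3.8] M [ 0.05 -0.12  0.04]
offset before turn (cm) [0.42 0.12 1.15] turn deg 1.09
offset after turn (cm) [0.42 0.11 1.15]
1.1 [ 0.19  0.09 -0.93]
1.2 [0.37 0.1  0.26]
1.3 [0.42 0.12 1.46]
1.4 [0.35 0.13 2.67]
1.5 [0.17 0.14 3.86]
1.54 [0.06 0.15 4.33]
```

Call:
{"name": "arm_command", "arguments": {"offset": [[0.02,0.02,0.28],[0.02,0.02,0.28],[0.01,0.02,0.28],[0.01,0,0.28],[0,0,0.28],[0,0,0.28],[-0.01,0,0.28],[-0.02,0,0.28]], "turn": [0,0,0,0,0,0,0,0], "hand": [-1,-1,-1,-1,-1,-1,-1,-1]}}

```text
time_s: 15.82
ee_pos: [613.4, 134.0, 128.1]
tcp_rot: [-2.387, -2.03, 0.016]
contact_force: [0.1, -1.9, -3.3]
gripper_width: 16.9
```

```bash
python3 -c "
from h import *
t=where(); plan(arc(t+.1),-10.3); o,p,Rm=st()
for th in (1.4,1.5,1.54): print(th,(Rm.T@(arc(th)-p)/10).round(2))
"
```

```text
nearest theta 1.381 err x,y,z [ 3.9 -0.8  0.2]
t 15.825 pos [613.4 134.  128.1] tool y ang -9.24 tilt [-0.0131  0.    ] w 16.9 F [ 0.1 -1.9 -3.3] M [-0.05  0.01 -0.  ]
offset before turn (cm) [0.23 0.1  1.22] turn deg 1.06
offset after turn (cm) [0.23 0.09 1.22]
1.4 [0.37 0.09 0.25]
1.5 [0.19 0.1  1.44]
1.54 [0.08 0.1  1.91]
```

Call:
{"name": "arm_command", "arguments": {"offset": [[-0.06,0.02,0.25],[-0.05,0.02,0.25],[-0.05,0.02,0.25],[-0.05,0,0.25],[-0.05,0,0.25],[-0.05,0,0.15]], "turn": [0,0,0,0,0,0], "hand": [-1,-1,-1,-1,-1,-1]}}

```text
time_s: 16.58
ee_pos: [613.8, 131.5, 113.7]
tcp_rot: [-2.386, -2.031, 0.013]
contact_force: [0.4, 0.6, -1.2]
gripper_width: 16.3
```

```bash
python3 -c "
from h import *
t=where(); plan(arc(t+.1),-10.3); o,p,Rm=st()
for th in (1.4,1.5,1.54): print(th,(Rm.T@(arc(th)-p)/10).round(2))
fs,ft=grab('scene'),grab('top'); pickle.dump((fs,ft),open('f7.pkl','wb'))
crop(fs['img'],180,140,160,120,5,'pics/j_sc.png');crop(ft['img'],330,190,160,120,5,'pics/j_tc.png')
"
```

```text
nearest theta 1.508 err x,y,z [4.  0.1 1. ]
t 16.575 pos [613.8 131.5 113.7] tool y ang -9.19 tilt [-0.0118  0.001 ] w 16.3 F [ 0.4  0.6 -1.2] M [-0.28  0.01 -0.05]
offset before turn (cm) [0.09 0.01 1.26] turn deg 1.11
offset after turn (cm) [0.09 0.01 1.26]
1.4 [ 0.61 -0.01 -1.19]
1.5 [ 0.42  0.   -0.  ]
1.54 [0.32 0.01 0.47]
```

View pics/j_sc.png

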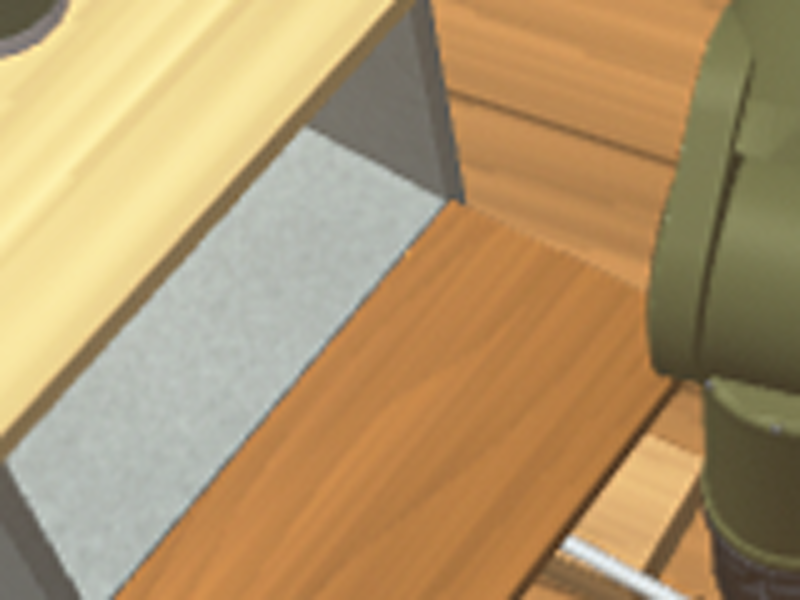

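View pics/j_tc.png

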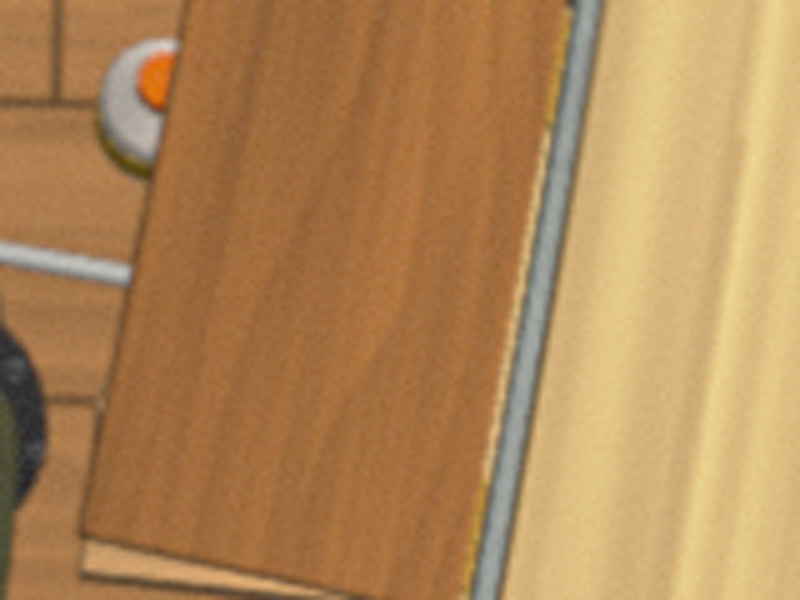

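```bash
python3 - <<'E'
from h import *
fs,ft=pickle.load(open("f7.pkl","rb"))
O=np.array([564.3,-260.3,0])
for f,n,X,Y in((fs,"s",180,140),(ft,"t",330,190)):
    im=cv2.resize(f["img"][Y:Y+120,X:X+160],None,fx=5,fy=5,interpolation=cv2.INTER_CUBIC)
    for th,col in((1.4,(255,0,0)),(1.5,(255,0,255))):
        P=[]
        for (ox,y,oz) in((7,-142,0),(7,-142,165),(7,142,165)):
            x=-107+ox*np.cos(th)-oz*np.sin(th); z=160+ox*np.sin(th)+oz*np.cos(th); P.append(O+x*XC+y*YC+[0,0,z])
        q=((proj(f,P)-[X,Y]+.5)*5-.5).round().astype(np.int32); cv2.polylines(im,[q.reshape(-1,1,2)],False,col,1)
    cv2.imwrite(f"pics/j_ov{n}.png",im)
E
```

```text
(no output)
```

View pics/j_ovs.png

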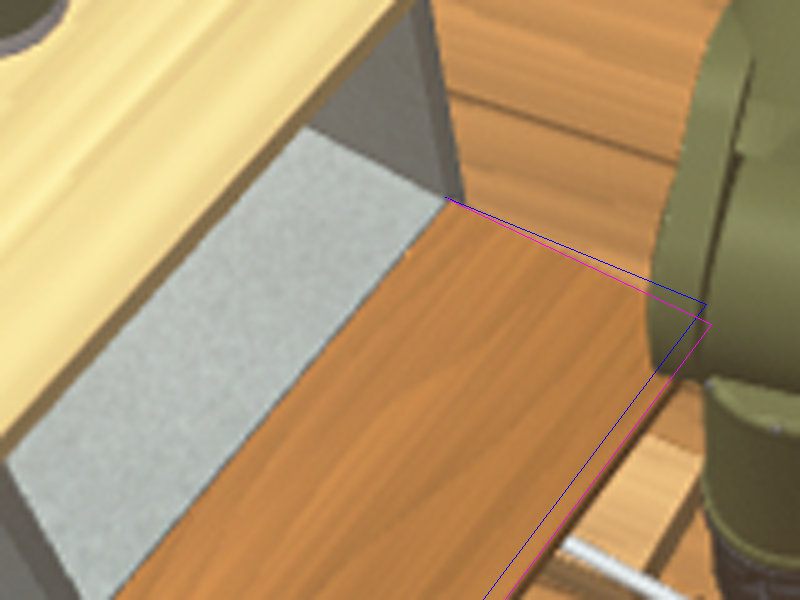

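Call:
{"name": "arm_command", "arguments": {"offset": [[0,0,0.15],[0,0,0.1],[0,0,0]], "turn": [0,0,0], "hand": [-1,-1,-1]}}

```text
time_s: 17.05
ee_pos: [614.2, 130.9, 111.8]
tcp_rot: [-2.387, -2.031, 0.013]
contact_force: [-0.0, 0.1, 1.8]
gripper_width: 16.5
```

```bash
python3 -c "
from h import *
t=where();plan(arc(1.5),-10.3)"
```

```text
nearest theta 1.523 err x,y,z [4.2 0.5 0.8]
t 17.05 pos [614.2 130.9 111.8] tool y ang -9.22 tilt [-0.0108  0.0003] w 16.5 F [-0.   0.1  1.8] M [-0.51  0.19 -0.09]
offset before turn (cm) [ 0.48 -0.05 -0.19] turn deg 1.08
offset after turn (cm) [ 0.48 -0.06 -0.19]
```

The front edge lies on the 1.5 rad model line, and gentle downward pressure now meets resistance, so the hatch is on its stop. I'll centre the prong and unhook sideways.

Call:
{"name": "arm_command", "arguments": {"offset": [[0,0,-0.2],[0,0,-0.15],[0,0,0]], "turn": [0,0,0], "hand": [-1,-1,-1]}}

```text
time_s: 17.42
ee_pos: [614.1, 131.6, 115.3]
tcp_rot: [-2.386, -2.031, 0.012]
contact_force: [-0.4, 0.0, -2.0]
gripper_width: 16.9
```

```bash
python3 -c "
from h import *
t=where();plan(arc(1.5),-10.3)"
```

```text
nearest theta 1.496 err x,y,z [4.1 0.3 1.1]
t 17.425 pos [614.1 131.6 115.3] tool y ang -9.2 tilt [-0.0111  0.0013] w 16.9 F [-0.4  0.  -2. ] M [-0.02 -0.05 -0.04]
offset before turn (cm) [ 0.41 -0.02  0.16] turn deg 1.1
offset after turn (cm) [ 0.41 -0.03  0.16]
```

Call:
{"name": "arm_command", "arguments": {"offset": [[0,-0.5,0],[0,-0.7,0],[0,-0.9,0],[0,-1,0],[0,-1,0],[0,-1,0],[0,-0.9,0],[0,0,0]], "turn": [0,0,0,0,0,0,0,0], "hand": [-1,-1,-1,-1,-1,-1,-1,-1]}}

```text
time_s: 18.42
ee_pos: [549.4, 142.5, 116.0]
tcp_rot: [-2.384, -2.031, 0.013]
contact_force: [0.3, 0.0, -1.0]
gripper_width: 16.6
```

```bash
python3 -c "
from h import *
plan([528.8,241.2,112],-13.29)
fs,ft=grab('scene'),grab('top'); pickle.dump((fs,ft),open('f8.pkl','wb'))
crop(fs['img'],180,140,200,150,4,'pics/k_sc.png')
"
```

```text
t 18.425 pos [549.4 142.5 116. ] tool y ang -9.14 tilt [-0.0121  0.0019] w 16.6 F [ 0.3  0.  -1. ] M [-0.   -0.05  0.02]
offset before turn (cm) [ 9.42 -3.6   0.44] turn deg 4.15
offset after turn (cm) [ 9.13 -4.27  0.44]
```

View pics/k_sc.png

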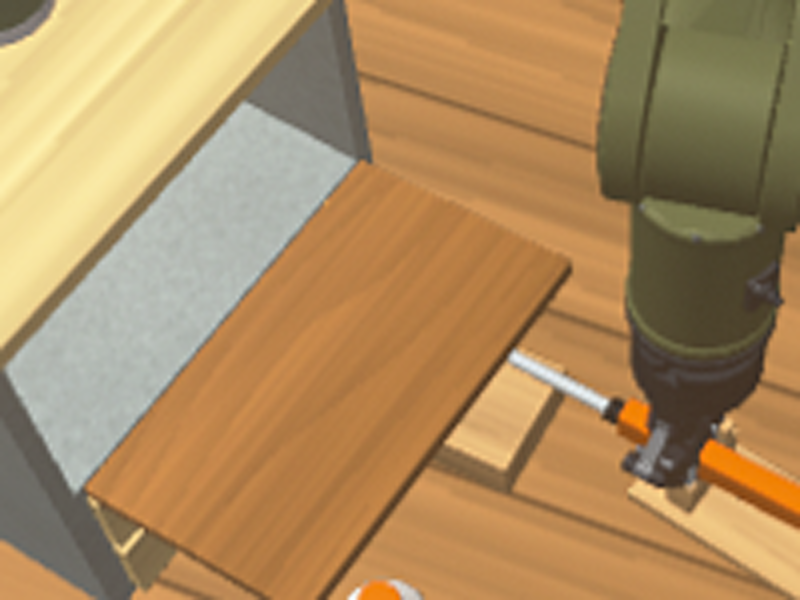

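Unhooked, and the hatch stays down. Next I retreat to above the rest.

Call:
{"name": "arm_command", "arguments": {"offset": [[1.5,0,0],[2.5,0,0],[2.5,-0.6,0],[1.5,-1,0],[0.7,-1,0],[0.3,-0.8,0],[0,0,0],[0,0,0]], "turn": [0,0,1.5,1.5,1,0,0,0], "hand": [-1,-1,-1,-1,-1,-1,-1,-1]}}

```text
time_s: 19.52
ee_pos: [534.2, 244.5, 115.8]
tcp_rot: [-2.457, -1.945, 0.008]
contact_force: [-0.3, -0.3, -2.3]
gripper_width: 16.6
```

```bash
python3 -c "
from h import *
plan([528.8,241.2,75],-13.29)
fs,ft=grab('scene'),grab('top'); pickle.dump((fs,ft),open('f9.pkl','wb'))
crop(fs['img'],300,190,160,120,5,'pics/l_sc.png');crop(ft['img'],190,220,160,120,5,'pics/l_tc.png')
"
```

```text
t 19.525 pos [534.2 244.5 115.8] tool y ang -13.28 tilt [-0.0092  0.0029] w 16.6 F [-0.3 -0.3 -2.3] M [-0.01  0.    0.  ]
offset before turn (cm) [-0.45 -0.41  4.09] turn deg 0.01
offset after turn (cm) [-0.45 -0.41  4.09]
```

View pics/l_sc.png

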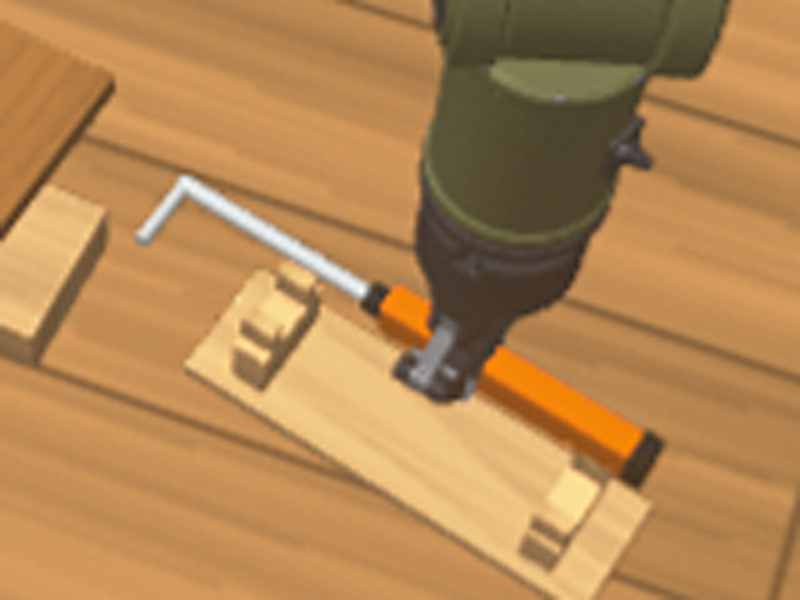

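View pics/l_tc.png

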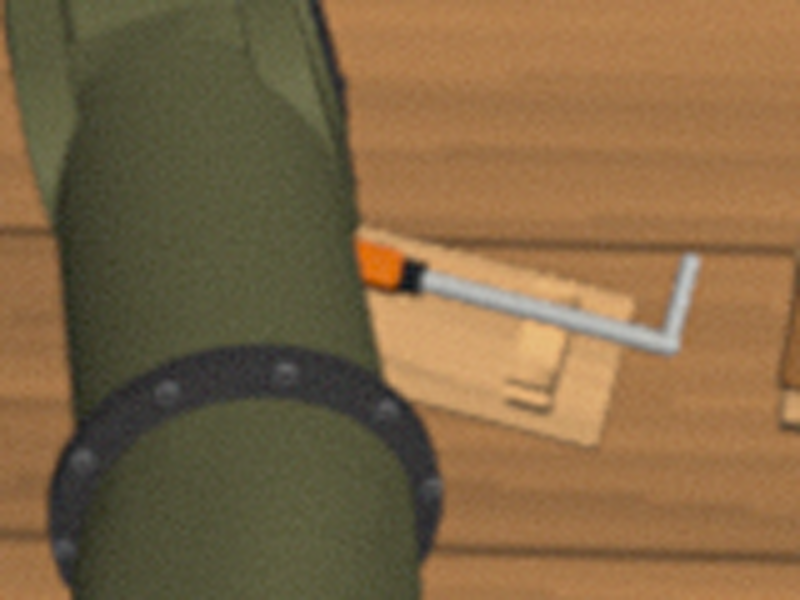

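```bash
python3 - <<'E'
from h import *
fs,ft=pickle.load(open("f9.pkl","rb"))
s=lambda x,y:C(x,y,300,190,5); t=lambda x,y:C(x,y,190,220,5)
b,rb=tri(fs,s(186,183),ft,t(672,346)); p,rp=tri(fs,s(142,239),ft,t(692,256)); c,rc=tri(fs,s(370,292),ft,t(418,278))
print("bend",b,rb,"tip",p,rp,"collar",c,rc)
o,q,Rm=st(); print("now bend-tcp",b-q, "home bend-tcp", np.array([488.1,75.2,60.1])-[528.8,241.2,37.8]); print(np.degrees(np.arctan2(*(b-c)[[1,0]])))
E
```

```text
bend [495.43300146  78.83153851 136.21833166] 5.062799089361797 tip [534.99506342  70.77043652 138.18553307] 4.272997478510721 collar [522.19438708 188.34485243 139.99485345] 1.610966081603149
now bend-tcp [ -38.84946685 -165.6692057    20.38598837] home bend-tcp [ -40.7 -166.    22.3]
-103.7320543402428
```

The pole still sits in the grip as at pickup, within 2 mm. I'll lower it.

Call:
{"name": "arm_command", "arguments": {"offset": [[-0.45,-0.4,0.5],[0,0,1.2],[0,0,1.2],[0,0,0.8],[0,0,0],[0,0,0]], "turn": [0,0,0,0,0,0], "hand": [-1,-1,-1,-1,-1,-1]}}

```text
time_s: 20.38
ee_pos: [528.8, 239.5, 75.4]
tcp_rot: [-2.459, -1.942, 0.011]
contact_force: [-0.0, -0.2, -2.0]
gripper_width: 16.7
```

```bash
python3 -c "
from h import *
plan([528.8,241.2,38],-13.29)"
```

```text
t 20.375 pos [528.8 239.5  75.4] tool y ang -13.41 tilt [-0.0103  0.002 ] w 16.7 F [-0.  -0.2 -2. ] M [-0.01 -0.02 -0.02]
offset before turn (cm) [ 0.17 -0.    3.74] turn deg -0.12
offset after turn (cm) [ 0.17 -0.    3.74]
```

Call:
{"name": "arm_command", "arguments": {"offset": [[0.17,0,0.8],[0,0,1],[0,0,0.8],[0,0,0.4],[0,0,0.2],[0,0,0]], "turn": [0,0,0,0,0,0], "hand": [-1,-1,-1,-1,-1,-1]}}

```text
time_s: 21.12
ee_pos: [529.2, 241.6, 41.3]
tcp_rot: [-2.459, -1.942, 0.01]
contact_force: [1.1, -0.1, -1.9]
gripper_width: 16.8
```

```bash
python3 -c "
from h import *
plan([528.8,241.2,38],-13.29)"
```

```text
t 21.125 pos [529.2 241.6  41.3] tool y ang -13.39 tilt [-0.0097  0.0023] w 16.8 F [ 1.1 -0.1 -1.9] M [0.04 0.01 0.03]
offset before turn (cm) [-0.05 -0.02  0.33] turn deg -0.1
offset after turn (cm) [-0.05 -0.02  0.33]
```

Call:
{"name": "arm_command", "arguments": {"offset": [[0,0,0.2],[0,0,0.1],[0,0,0]], "turn": [0,0,0], "hand": [-1,-1,-1]}}

```text
time_s: 21.5
ee_pos: [529.5, 241.7, 38.7]
tcp_rot: [-2.459, -1.942, 0.008]
contact_force: [-0.3, 0.0, -1.5]
gripper_width: 16.5
```

```bash
python3 -c "
from h import *
plan([528.8,241.2,38],-13.29)"
```

```text
t 21.5 pos [529.5 241.7  38.7] tool y ang -13.4 tilt [-0.0088  0.0027] w 16.5 F [-0.3  0.  -1.5] M [ 0.02  0.02 -0.02]
offset before turn (cm) [-0.07 -0.06  0.07] turn deg -0.11
offset after turn (cm) [-0.07 -0.06  0.07]
```

Call:
{"name": "arm_command", "arguments": {"offset": [[0,0,0.08],[0,0,0]], "turn": [0,0], "hand": [-1,-1]}}

```text
time_s: 21.75
ee_pos: [529.6, 241.7, 38.2]
tcp_rot: [-2.459, -1.942, 0.007]
contact_force: [-0.7, -1.0, -0.6]
gripper_width: 16.7
```

```bash
python3 -c "
from h import *
plan([528.8,241.2,38],-13.29)"
```

```text
t 21.75 pos [529.6 241.7  38.2] tool y ang -13.4 tilt [-0.0084  0.003 ] w 16.7 F [-0.7 -1.  -0.6] M [0.04 0.11 0.03]
offset before turn (cm) [-0.07 -0.07  0.02] turn deg -0.11
offset after turn (cm) [-0.07 -0.07  0.02]
```

The notch floors now carry the pole. I'll release it and rise straight up.

Call:
{"name": "arm_command", "arguments": {"offset": [[0,0,0],[0,0,0],[0,0,0],[0,0,0],[0,0,0]], "turn": [0,0,0,0,0], "hand": [-0.5,-0.3,0,0.2,0.2]}}

```text
time_s: 22.38
ee_pos: [530.3, 242.0, 38.7]
tcp_rot: [-2.46, -1.943, 0.005]
contact_force: [1.4, -0.7, 0.5]
gripper_width: 51.3
```

Call:
{"name": "arm_command", "arguments": {"offset": [[0,0,-1],[0,0,-2],[0,0,-4],[0,0,-5],[0,0,-5],[0,0,-2],[0,0,0]], "turn": [0,0,0,0,0,0,0], "hand": [0.2,0.2,0.2,0.2,0.2,0.2,0.2]}}

```text
time_s: 23.25
ee_pos: [531.6, 240.8, 238.5]
tcp_rot: [-2.461, -1.942, 0.002]
contact_force: [-0.1, 0.3, -0.2]
gripper_width: 51.3
```

```bash
python3 -c "
from h import *
plan([430,420,240])
"
```

```text
t 23.25 pos [531.6 240.8 238.5] tool y ang -13.44 tilt [-0.0051  0.0042] w 51.3 F [-0.1  0.3 -0.2] M [ 0.   -0.05 -0.04]
offset before turn (cm) [ 15.07 -14.05  -0.02] turn deg 0
offset after turn (cm) [ 15.07 -14.05  -0.02]
```

Now I move the arm aside for a clear look.

Call:
{"name": "arm_command", "arguments": {"offset": [[2,-2,0],[4,-4,0],[4,-4,0],[4,-3,0],[2,-2,0],[0,0,0],[0,0,0]], "turn": [0,0,0,0,0,0,0], "hand": [0.2,0.2,0.2,0.2,0.2,0.2,0.2]}}

```text
time_s: 24.12
ee_pos: [418.1, 432.9, 232.1]
tcp_rot: [-2.467, -1.939, 0.019]
contact_force: [-0.2, -0.6, -0.4]
gripper_width: 51.4
```

```bash
python3 -c "
from h import *
fs,ft=grab('scene'),grab('top'); pickle.dump((fs,ft),open('f10.pkl','wb'))
cv2.imwrite('pics/m_s.png',fs['img']);cv2.imwrite('pics/m_t.png',ft['img']);crop(fs['img'],315,220,130,100,6,'pics/m_sc.png')
"
```

```text
(no output)
```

View pics/m_s.png

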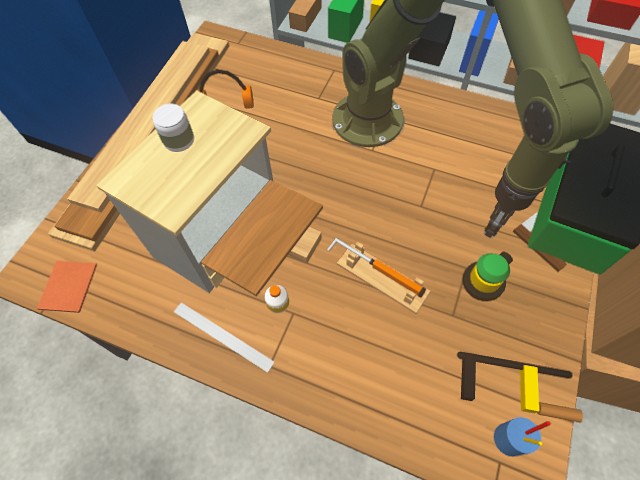

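View pics/m_t.png

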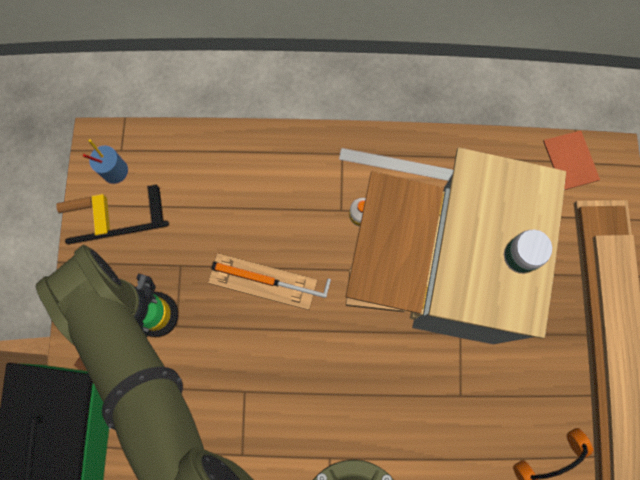

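View pics/m_sc.png

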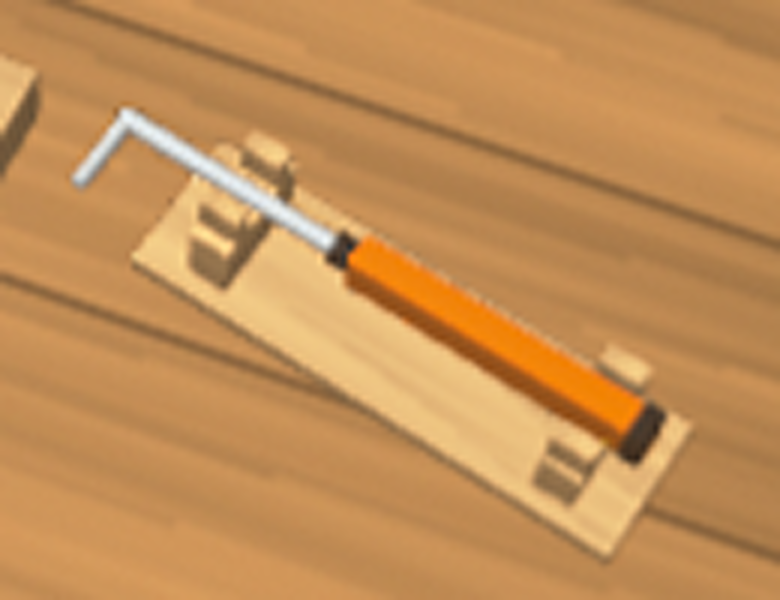

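The pole lies in its notches as at the start: bend (127,112), rear end (645,430). The hatch is down, and the glue, tin, offcut and sander sit at their starting pixels.

```bash
python3 -c "
from h import *
a=pickle.load(open('f0.pkl','rb'));b=pickle.load(open('f10.pkl','rb'))
for n,i,(x,y,w,h) in (('tin',0,(150,100,50,55)),('sander',0,(460,250,48,50)),('offcut',0,(300,235,25,25)),('glue',0,(262,283,30,30)),('pole',0,(320,230,110,80))):
    print(n,np.abs(a[i]['img'][y:y+h,x:x+w].astype(int)-b[i]['img'][y:y+h,x:x+w]).mean().round(1), np.abs(a[i]['img'][y:y+h,x:x+w].astype(int)-b[i]['img'][y:y+h,x:x+w]).max())
from workcell import order
print(order.job_done())"
```

```text
tin 0.6 3
sander 1.1 9
offcut 2.2 150
glue 2.1 117
pole 2.7 98
the job is handed in; nothing more can be done
None
```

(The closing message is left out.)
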